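# Fit the missing battery in the kitchen radio and shut its cover

## Robot

A 7-joint arm with a two-finger parallel gripper is mounted at the origin on a cart in front of the work surface, level with it; the furniture and walls round the work are solid. World frame = base frame: x ahead of the robot, y to its left, z up, the work surface at z = 0. Lengths are in m, angles in rad, forces in N, time in s.
With the tool pointing down it reaches from about 0.35 to 0.9 m from the base axis. Payload 8.1 kg.
Tool frame: the origin (TCP) lies at the very end of the fingers, on their centre line; the grasp point (between the pads) lies 19 mm behind it (arm.grip_depth is the distance from the TCP to the grasp point, in m); x points along the fingers, z is the direction in which the jaws open and shut, and the axes are right-handed (so a half turn about x gives the same grasp; the last joint's range is limited). The gripper opens to 92 mm and grips with 3 to 60 N. Pads are 19 mm wide; open, the fingers measure 130 mm over their backs; the gripper's body (75 mm by 190 mm) begins 47 mm behind the grasp point.
Start: joints at [-1.431, 0.434, 0.025, 1.573, -0.012, 1.134, -0.075], TCP at [0.15, 0.607, 0.227] pointing down, gripper open.
Joint ranges: [-2.62, 2.62], [-0.44, 2.09], [-1.27, 1.32], [0.08, 2.57], [-1.32, 4.46], [0.12, 2], [-2.74, 2.74]. Speed limits (rad/s): [2.22, 2.22, 3.01, 3.01, 3.14, 3.14, 3.14].

## Interface

Orientations are given as a rotation vector (axis times angle).
In Python, from cell import status, cams, arm gives the robot as it stands. The module is installed in compiled form; this text tells all that it offers.
- The arm moves only by the tool step_arm, never from a script. Its argument "rows" is a list of rows, each a list of 7 numbers: the gripper command: -1 is fully open, 1 is shut, values between are in proportion, then the shift along the tool's x, y, z as a fraction of full scale, then the turn, a rotation vector about the tool's x, y, z as a fraction of full scale. In form: [[grip, x, y, z, rx, ry, rz], ...]. A call has 1 to 12 rows; each row is the pose to reach, as a shift and turn from the pose commanded when the call began, along the tool's axes at that moment; what a row does not reach only later rows make up. Full scale, the value 1, is 80 cm for a shift and 60 degrees for a turn. A row lasts 1/12 s, in which the tool goes at most 41.7 mm and 7.16 degrees, less where a joint would pass 70% of its speed; a pose out of reach is approached as far as the arm can. A call with a number of a shift or a turn outside -1 to 1 is refused whole. A call with a gripper value outside its range is refused whole. The fingers move at their own pace and stop on an object; "newtons" is the grip in N (left out, the last holds). Time passes only in rows, so rows that repeat a pose let the fingers close. It gives the time, the measured TCP pose, the force and the opening at its end, in the units of the state.
- status.observe(): the state, without advancing time (a new reading comes with each control period).
- cams.get_image(name): name is "scene" or "side" or "wrist"; returns a dict with "pixels" (480x640x3 uint8, red, green, blue), "range_z" (480x640 float32, m along the optical axis (not along the pixel's ray), 0 where there is no reading), "camera_matrix" (3x3 intrinsics, pixels), "eye" and "attitude" of the camera in the world; the wrist camera has in their place "tool_from_camera" (4x4, takes a point from camera to tool coordinates, whose origin is the TCP and whose axes are the tool frame's). Camera axes: x right, y down, z forward; pixel columns grow to the right and rows downward; lengths in m; the calibration is good to about 2 mm. A picture is of the moment at which its call begins: read the wrist's pose just before it.
- arm.sign_off(): hands the job in, once; it reports no verdict.
The state is a dict: "clock": time; "joints": joint angles; "dq": joint speeds; "joint_efforts": joint torques, N m; "position": TCP position; "ee_rot": TCP orientation; "force": force on the tool from outside, world axes, zero at the start; "ft_torque": the same for the moment, N m; "width": opening from 0.0 (shut) to 1.0 (fully open).
Only numpy, scipy, OpenCV 4.12 (cv2) and the standard library are available. Lean on these libraries where they do the work, as an engineer would, in place of code of your own. Each camera call takes 0.05 s, during which the arm holds its last target.

## Task

The kitchen radio lies on its front with its battery cover open: one battery is in, the other is missing. Fit the larger of the two loose batteries in the empty bay, flat end on the coil spring and button end snapped down under the lip so that it lies fully home, without forcing it, then shut the cover over the batteries. Leave the other things on the worktop where they are.

Things in the scene. Friction and masses are not known exactly. Their poses are not given: they have to be found in the camera images.
- big_cell_center (a point): Centre of the larger loose battery (D size): dark grey cylinder, 34.2 mm in diameter, 61.5 mm long over all, 0.1 to 0.19 kg, lying on its side on the worktop (centre 17 mm up). Its +y axis runs along it to the positive end, which has a raised steel button 9.5 mm wide, 2 mm high (counted in the length); the other end is flat.
- big_cell_button (a point): Middle of the button's face, at the positive end of the larger battery, 30.75 mm from its centre.
- small_cell_center (a point): Centre of the smaller loose battery (C size, 26.2 mm in diameter, 50 mm long), lying on its side; it does not fit this radio and is to be left alone.
- radio: White portable radio, 176 x 250 x 75 mm, lying on its front and fixed; origin under its centre. In its back, which looks up, a battery bay of 130 x 81 mm, 53 mm deep, with two lanes: the near one empty, the far one (axis 62 mm beyond) holding a battery the other way round. Finger room 28 mm wide lies on both sides of the empty lane, down to 22 mm above the worktop.
- bay_seat (a point): Where the centre of the fitted battery must rest: in the empty lane, 50 mm above the worktop. Axes: x across the lane, away from the robot; y along it to the fixed contact; z up. In this frame, mm: contact face y +31, end walls y +33.5 and -48, their tops z +21.5 to +25. Two 45-degree vee ribs, 5 thick, at y -27 and +18.5 carry the battery; they reach out to x +-20, up to z -8.
- lip_edge (a point): Middle of the free edge of the rigid retaining lip: y +25, z +19.5 mm from bay_seat. The lip is 16 mm wide and 3 mm thick (z +18 to +21) and overhangs from the end wall to here, so it covers the last 3.5 mm of the top of a seated battery's body (top at z +17). Let go behind it, the battery is pushed under it by the spring.
- spring_face (a point): Centre of the coil spring's flat round end plate (18 mm wide) when free: y -26.8 mm from bay_seat. It can be pushed back (-y) 14 mm; about 2 N at first touch, 0.6 N more per mm; a seated battery presses it in 4 mm. To pass the lip the flat end must go in first, button end tilted up about 20 degrees, pressing the spring in 8 to 12 mm while it is rolled down level.
- cover (a joint): Angle of the battery cover, rad: 0 shut (flush), about 1.9 open, leaning outward on its stop, where it stays; pushed back past upright (1.57) it falls shut slowly by its weight. Hinge line parallel to bay_seat's x, at y +40, z +25 mm from it. The cover is a white plate 140 mm wide (x -51 to +89 mm from bay_seat), 94 mm from hinge to free edge, 3.5 mm thick.
- cover_edge (a point): Middle of the cover's free edge, on its outer face (94 mm from the hinge line).
- egg_timer: Kitchen timer, 58 x 58 x 57 mm, bystander; origin under its centre.
- striped_mug: Mug with stripes, 83 x 121 x 101 mm, bystander; origin under its centre.
- lemon: Lemon, 77 x 52 x 53 mm, bystander; origin under its centre.
Mind the look-alikes: they are no part of the job. What is shaped like the part that bears big_cell_center but pink or white is not meant.

How it is judged:
On the way, in this order (a step that is already met when the one before it is completed fails the run):
1. the larger battery lies home in the empty bay, button end to the fixed contact, under the lip and let go, with the cover still open (distance between big_cell_center and bay_seat below 0.004 m and angle between the y axis of big_cell_center and the y axis of bay_seat, either way round below 0.08 rad and y of big_cell_button in the frame of bay_seat above 0.025 m and contact force between big_cell and the fingers below 0.1 N and value of joint cover above 1 rad), for 0.2 s.
2. the cover is shut (value of joint cover below 0.05 rad), for 0.2 s.
At the end, for the whole second after the job is handed in: The larger battery rests in the bay with its centre within 4 mm of bay_seat, its axis within 0.08 rad of the bay's and its button end at the fixed contact; the cover is shut to within 0.05 rad; nothing moves (distance between big_cell_center and bay_seat below 0.004 m and angle between the y axis of big_cell_center and the y axis of bay_seat, either way round below 0.08 rad and y of big_cell_button in the frame of bay_seat above 0.025 m and value of joint cover below 0.05 rad and linear speed of big_cell below 0.02 m/s); the robot touches nothing.
It fails at once if the larger battery is forced into the radio (more than 45 N between them) (contact force between big_cell and radio above 45 N).
It fails at once if a bystander (small battery, timer, mug or lemon) is shifted by more than 40 mm (distance of any of small_cell_center, egg_timer, striped_mug, lemon from where it was at the start of the episode above 0.04 m).
It also fails if it takes over 70 s, if anything falls off the work surface, if the arm or the gripper's body presses on something with over 40 N, if the wrist force passes 120 N, or if a joint passes its speed limit or range.

## Working session

There is one attempt and no reset: what is moved stays moved. The work goes in short steps, Python scripts to look and compute and a tool call to move; the robot and the scene stay as the last step left them, time stands still between calls to the robot, and variables do not carry over. Pictures are saved under pics/ and viewed, and the job is handed in when it is done.

Besides the shell and the picture viewer there is one more tool, called after "Request:" as name(argument=value, ...), one argument or row to a line, values as JSON. step_arm: Moves the arm, as the interface text tells. Its arguments: {"type":"object","properties":{"rows":{"type":"array","items":{"type":"array","items":{"type":"number"}}},"newtons":{"type":"number"}},"required":["rows"]}

```bash
mkdir -p pics; cat > h.py <<'E'
import numpy as np, cv2, pickle
from cell import status, cams, arm
from scipy.spatial.transform import Rotation as R
def grab(n,tag):
    s=status.observe(); d=cams.get_image(n)
    cv2.imwrite(f'pics/{tag}.png',d['pixels'][:,:,::-1])
    if n=='wrist':
        T=np.eye(4);T[:3,:3]=R.from_rotvec(s['ee_rot']).as_matrix();T[:3,3]=s['position']
        T=T@np.array(d['tool_from_camera'])
    else:
        a=np.array(d['attitude']);T=np.eye(4);T[:3,3]=d['eye']
        T[:3,:3]=a if a.shape==(3,3) else R.from_rotvec(a).as_matrix()
    d['T']=T
    pickle.dump({k:(np.array(v)) for k,v in d.items()},open(f'pics/{tag}.pkl','wb'))
    return d
def load(t): return pickle.load(open(f'pics/{t}.pkl','rb'))
def pts(d):
    K=d['camera_matrix'];z=d['range_z'];v,u=np.mgrid[:480,:640]
    P=np.stack([(u-K[0,2])/K[0,0]*z,(v-K[1,2])/K[1,1]*z,z],-1)
    return P@d['T'][:3,:3].T+d['T'][:3,3]
E
python3 - <<'E'
from h import *
s=status.observe()
for k,v in s.items(): print(k,np.round(v,4))
for n in('scene','side','wrist'):
    d=grab(n,n+'0'); print(n,np.round(d['T'],3).tolist(),np.round(d['camera_matrix'],1).tolist(), (d.get('attitude')))
print(arm.grip_depth)
E
```

```text
clock 0.0
joints [-1.4305  0.4353  0.0249  1.5741 -0.0116  1.134  -0.0751]
dq [-0.0012  0.0013  0.0008 -0.0013 -0.0006  0.0004  0.0013]
joint_efforts [-2.00000e-04 -6.67861e+01  9.84700e-01 -3.14451e+01 -6.06000e-02
  4.32000e-02  2.00000e-04]
position [0.1502 0.6061 0.2259]
ee_rot [-1.0295  1.3156  1.0277]
force [-0.0412  0.1402 -0.0826]
ft_torque [-0.0022  0.0046  0.003 ]
width 0.9972
scene [[0.489, -0.774, 0.402, -0.021], [-0.872, -0.428, 0.238, -0.315], [-0.012, -0.467, -0.884, 1.193], [0.0, 0.0, 0.0, 1.0]] [[457.9, 0.0, 318.6], [0.0, 457.9, 245.0], [0.0, 0.0, 1.0]] [-2.32592185  1.36633117 -0.32389484]
side [[-0.997, -0.055, 0.055, 0.436], [-0.075, 0.481, -0.874, 1.193], [0.022, -0.875, -0.484, 0.752], [0.0, 0.0, 0.0, 1.0]] [[534.4, 0.0, 320.0], [0.0, 534.4, 239.4], [0.0, 0.0, 1.0]] [-0.1182375   2.68678001 -1.58649672]
wrist [[0.241, 0.929, 0.281, 0.074], [0.971, -0.23, -0.071, 0.626], [-0.001, 0.29, -0.957, 0.383], [0.0, 0.0, 0.0, 1.0]] [[344.5, 0.0, 317.8], [0.0, 344.5, 245.3], [0.0, 0.0, 1.0]] None
0.0188
```

View pics/scene0.png

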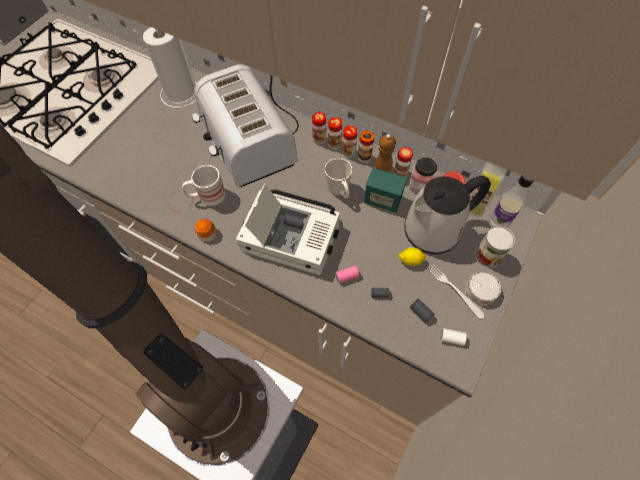

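View pics/side0.png

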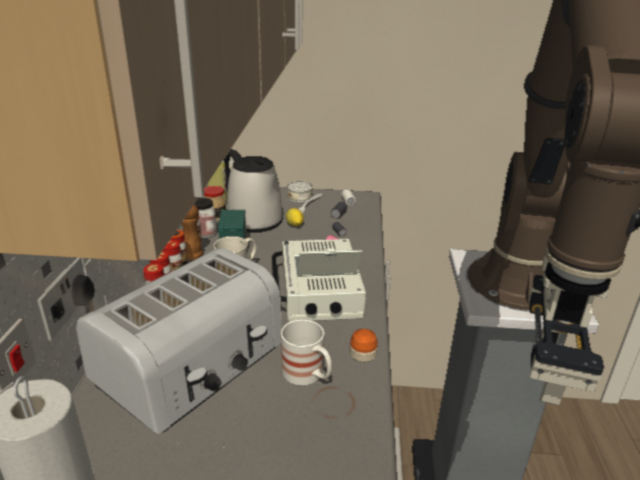

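View pics/wrist0.png

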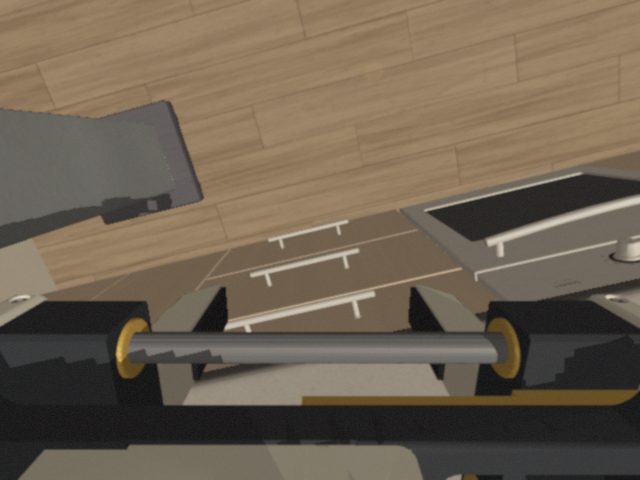

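Scene view: radio around (290,235) with cover hinged on its left and leaning open. The dark batteries are at (423,310), the larger one, and (380,293). The pink and white look-alikes are at (347,274) and (454,337), and the lemon is at (412,257). Next I measure.

```bash
python3 - <<'E'
from h import *
d=load('scene0');P=pts(d);im=d['pixels']
hsv=cv2.cvtColor(im,cv2.COLOR_RGB2HSV)
m=((im.max(2)<80)&(P[...,2]>0.006)&(P[...,2]<0.05)).astype(np.uint8)
n,l,st,c=cv2.connectedComponentsWithStats(m)
for i in range(1,n):
    if st[i,4]>40 and 350<c[i,0]<450 and 270<c[i,1]<340:
        q=P[l==i]; v,u=np.where(l==i)
        r=cv2.minAreaRect(np.stack([u,v],1).astype(np.float32))
        top=q[q[:,2]>q[:,2].max()-.012]
        w=np.linalg.svd(q[:,:2]-q[:,:2].mean(0),full_matrices=False)[2][0]
        print(c[i],st[i],r,q.mean(0),q[:,2].max(),'axis',w,np.ptp((q[:,:2])@w), np.percentile(q[:,:2]@w,[1,99]).ptp() if 0 else '')
for (u,v) in [(265,215),(300,195),(338,210),(325,270),(240,238),(285,222),(275,240),(295,240),(305,235),(262,190),(278,228)]: print((u,v),P[v,u].round(3),im[v,u])
def crop(t,x0,y0,x1,y1,s,o):
    cv2.imwrite(f'pics/{o}.png',cv2.resize(load(t)['pixels'][y0:y1,x0:x1,::-1],None,fx=s,fy=s,interpolation=cv2.INTER_CUBIC))
crop('scene0',225,170,355,285,5,'c1');crop('scene0',360,270,480,355,5,'c2');crop('side0',270,220,380,330,5,'c3')
E
```

```text
[379.57971014 294.07246377] [372 289  17   9  69] ((380.0, 293.0), (8.0, 16.0), 90.0) [ 0.46071604 -0.21938939  0.02037403] 0.03092092016461967 axis [ 0.45600324 -0.88997811] 0.044844578155295745 
[421.31097561 311.42073171] [410 299  24  23 164] ((421.50006103515625, 310.5000305175781), (22.62741470336914, 12.727922439575195), 45.0) [ 0.46750794 -0.33861883  0.02640357] 0.038793723361733035 axis [-0.24037491 -0.97068012] 0.06042121131318817 
(265, 215) [0.479 0.151 0.115] [128 121 107]
(300, 195) [0.647 0.144 0.002] [146 132 120]
(338, 210) [0.655 0.013 0.003] [149 135 121]
(325, 270) [ 0.462 -0.048 -0.005] [80 73 65]
(240, 238) [0.4   0.188 0.077] [246 240 223]
(285, 222) [0.514 0.113 0.057] [53 49 53]
(275, 240) [0.463 0.119 0.025] [73 72 68]
(295, 240) [0.492 0.068 0.023] [134 129 124]
(305, 235) [0.498 0.036 0.071] [247 242 225]
(262, 190) [0.521 0.181 0.163] [150 142 125]
(278, 228) [0.503 0.133 0.022] [72 71 68]
```

View pics/c1.png

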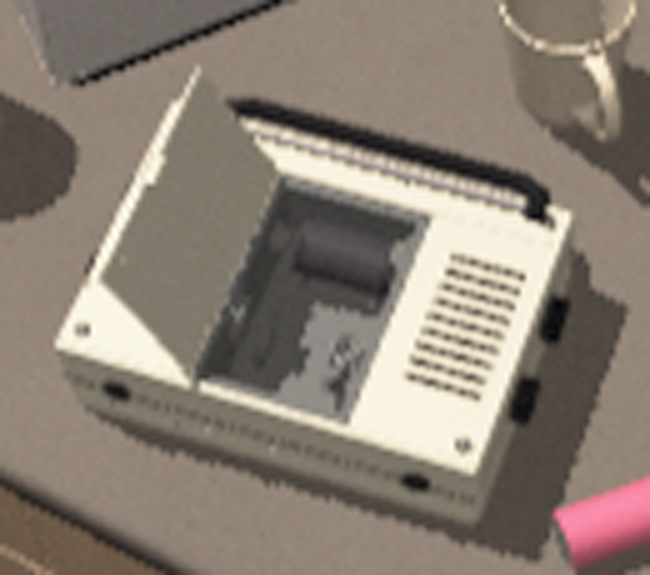

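View pics/c2.png

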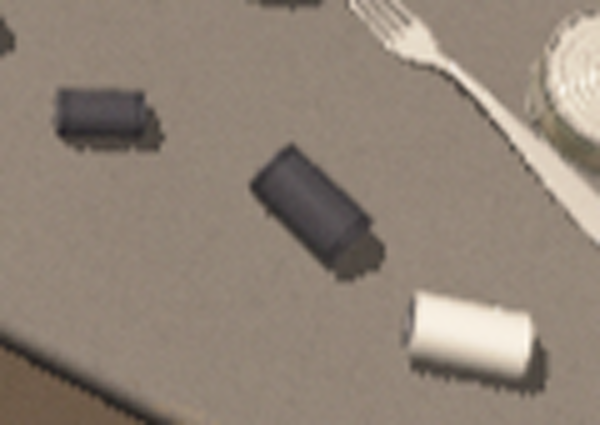

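View pics/c3.png

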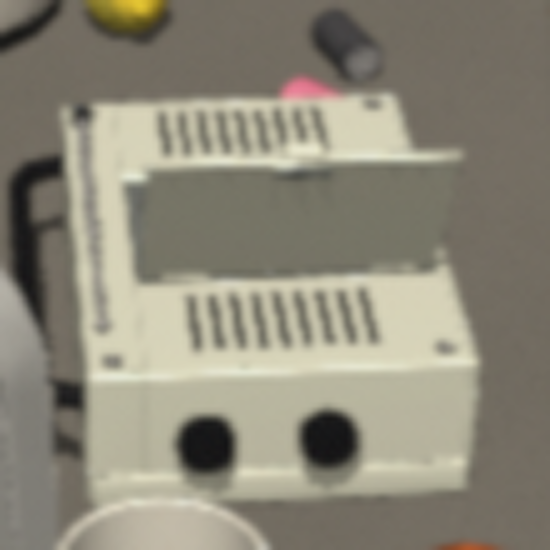

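```bash
cat >> h.py <<'E'
def pose(s=None):
    s=s or status.observe(); return np.array(s['position']),R.from_rotvec(s['ee_rot']).as_matrix()
def cmd(p1,R1,p0=None,R0=None):
    if p0 is None: p0,R0=pose()
    t=R0.T@(np.array(p1)-p0)/0.8
    r=R.from_matrix(R0.T@R1).as_rotvec()/(np.pi/3)
    return t.round(4),r.round(4)
def down(camdir,tilt=0):
    # camera side (horizontal unit vec from TCP to camera) ; tilt>0: camera side of tool raised
    c=np.array([camdir[0],camdir[1],0.]);c/=np.linalg.norm(c)
    x=np.array([0,0,-1.])
    ycam=c*CS                       # tool y axis
    z=np.cross(x,ycam)
    M=np.stack([x,ycam,z],1)
    ax=np.cross(c,[0,0,1.])
    return R.from_rotvec(ax*tilt).as_matrix()@M
CS=1
E
python3 - <<'E'
from h import *
p,M=pose();print(p,'\n',M.round(3));d=load('wrist0');print(np.array(d['tool_from_camera']).round(4))
E
```

```text
[0.1501917  0.60628872 0.22612071] 
 [[-0.    -0.971  0.24 ]
 [-0.001  0.24   0.971]
 [-1.    -0.    -0.001]]
[[-6.000e-04 -2.897e-01  9.571e-01 -1.568e-01]
 [-1.000e-04 -9.571e-01 -2.897e-01  7.870e-02]
 [ 1.000e+00 -3.000e-04  5.000e-04  2.000e-04]
 [ 0.000e+00  0.000e+00  0.000e+00  1.000e+00]]
```

```bash
python3 - <<'E'
from h import *
print(cmd([0.45,0.38,0.40],down([np.cos(2.2),np.sin(2.2)])))
E
```

```text
(array([-0.2171, -0.4318, -0.1847]), array([ 6.673e-01, -1.100e-03,  5.000e-04]))
```

Request:
step_arm(
  rows=[
    [-1,-0.217,0,0,0,0,0],
    [-1,-0.217,-0.1,-0.05,0.1,0,0],
    [-1,-0.217,-0.432,-0.185,0.667,0,0],
    [-1,-0.217,-0.432,-0.185,0.667,0,0],
    [-1,-0.217,-0.432,-0.185,0.667,0,0],
    [-1,-0.217,-0.432,-0.185,0.667,0,0],
    [-1,-0.217,-0.432,-0.185,0.667,0,0],
    [-1,-0.217,-0.432,-0.185,0.667,0,0],
    [-1,-0.217,-0.432,-0.185,0.667,0,0],
    [-1,-0.217,-0.432,-0.185,0.667,0,0],
    [-1,-0.217,-0.432,-0.185,0.667,0,0],
    [-1,-0.217,-0.432,-0.185,0.667,0,0],
  ],
)

```text
clock: 1.15
position: [0.4566, 0.3737, 0.4023]
ee_rot: [-0.486, 1.511, 0.482]
force: [-0.5, -0.7, -0.6]
width: 1.002
```

```bash
python3 - <<'E'
from h import *
s=status.observe();print(s['clock'],s['position'],s['joints'])
print(cmd([0.44,0.02,0.36],down([0,1])))
E
```

```text
1.15 [0.45661248 0.37371665 0.40226021] [-1.01666014  0.28972299  0.33354103  1.37933843 -0.09006834  1.48485334
 -0.06971701]
(array([ 0.0532, -0.3479, -0.2736]), array([0.591 , 0.0043, 0.0024]))
```

Request:
step_arm(
  rows=[
    [-1,0.053,-0.348,-0.274,0.59,0,0],
    [-1,0.053,-0.348,-0.274,0.59,0,0],
    [-1,0.053,-0.348,-0.274,0.59,0,0],
    [-1,0.053,-0.348,-0.274,0.59,0,0],
    [-1,0.053,-0.348,-0.274,0.59,0,0],
    [-1,0.053,-0.348,-0.274,0.59,0,0],
    [-1,0.053,-0.348,-0.274,0.59,0,0],
    [-1,0.053,-0.348,-0.274,0.59,0,0],
    [-1,0.053,-0.348,-0.274,0.59,0,0],
    [-1,0.053,-0.348,-0.274,0.59,0,0],
    [-1,0.053,-0.348,-0.274,0.59,0,0],
    [-1,0.053,-0.348,-0.274,0.59,0,0],
  ],
)

```text
clock: 2.15
position: [0.4368, 0.0268, 0.3579]
ee_rot: [-0.009, 1.571, 0.01]
force: [-0.2, 0.3, -0.3]
width: 1.001
```

```bash
python3 - <<'E'
from h import *
s=status.observe();print(s['clock'],s['position'],s['joints'])
grab('wrist','w1')
E
```

```text
2.15 [0.43675195 0.02680388 0.35786875] [-7.70391626e-01 -2.23660049e-03  6.00575211e-01  1.81200225e+00
  8.47490259e-04  1.33152105e+00 -1.57568053e-01]
```

View pics/w1.png

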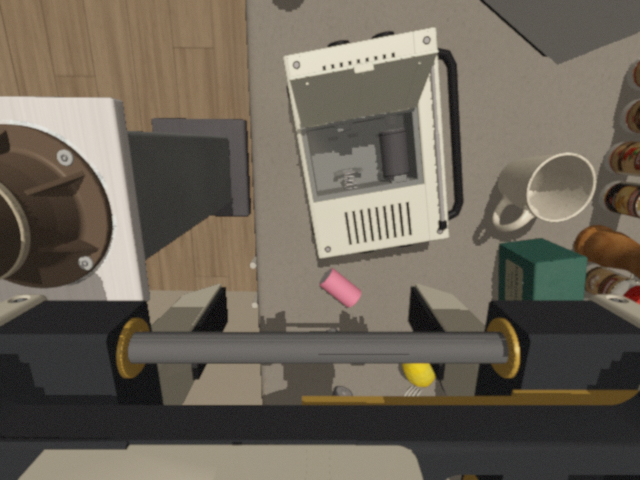

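Wrist view: radio at (370,145), cover hinged at its upper side, coil spring at (348,177), the installed cell at (397,150), and the empty lane to the left of it. Next I measure the radio frame.

```bash
python3 - <<'E'
from h import *
d=load('w1');P=pts(d);im=d['pixels']
m=((np.abs(P[...,2]-0.075)<0.006)&(im.min(2)>120)&(P[...,0]>.3)&(P[...,0]<.7)&(P[...,1]>-.1)&(P[...,1]<.35)).astype(np.uint8)
m=cv2.morphologyEx(m,cv2.MORPH_CLOSE,np.ones((5,5)))
n,l,st,c=cv2.connectedComponentsWithStats(m);print(st[:6])
i=1+st[1:,4].argmax();q=P[l==i];print('top z',np.median(q[:,2]))
r=cv2.minAreaRect((q[:,:2]*1000).astype(np.float32));print(r)
print(cv2.boxPoints(r))
cv2.imwrite('pics/w1m.png',np.where(l==i,255,0).astype(np.uint8))
cv2.imwrite('pics/w1c.png',cv2.resize(im[20:270,270:470,::-1],None,fx=3,fy=2.4*1.25,interpolation=cv2.INTER_CUBIC)[:, :600])
for u,v in [(322,195),(416,178),(404,115),(300,125),(313,160),(348,177),(397,150),(355,95),(436,30),(293,80)]: print((u,v),P[v,u].round(4))
E
```

```text
[[     0      0    640    480 292247]
 [   283     28    166    230  14951]
 [   508    225      1      2      2]]
top z 0.07377465494529728
((502.52911376953125, 92.11784362792969), (176.04965209960938, 250.34547424316406), 10.470086097717285)
[[393.22327  199.21039 ]
 [438.71655  -46.966816]
 [611.83496  -14.974701]
 [566.3417   231.2025  ]]
(322, 195) [0.4419 0.0392 0.0699]
(416, 178) [0.5628 0.0618 0.0644]
(404, 115) [0.5482 0.1399 0.033 ]
(300, 125) [0.4142 0.1238 0.0803]
(313, 160) [0.4292 0.0806 0.0221]
(348, 177) [0.477  0.0599 0.0425]
(397, 150) [0.5351 0.0963 0.0665]
(355, 95) [0.4746 0.1531 0.1178]
(436, 30) [ 0.5894  0.2477 -0.0014]
(293, 80) [0.4115 0.1607 0.1575]
```

View pics/w1c.png

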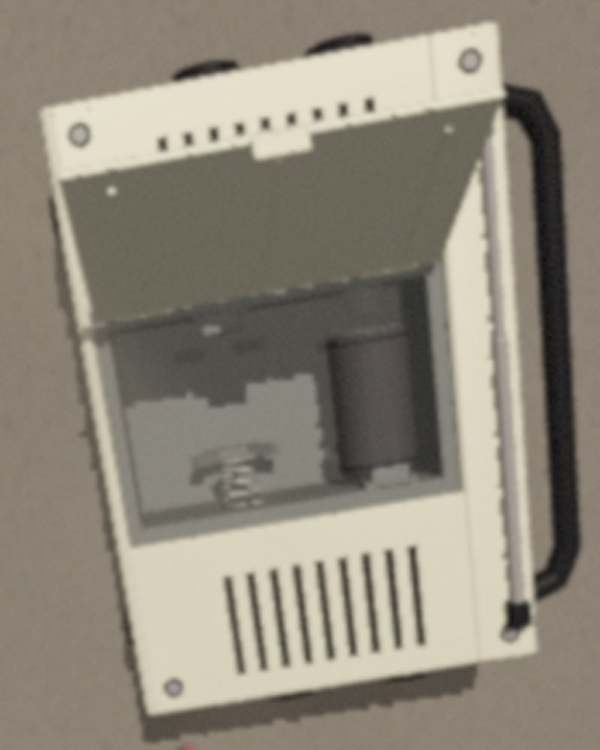

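View pics/w1m.png

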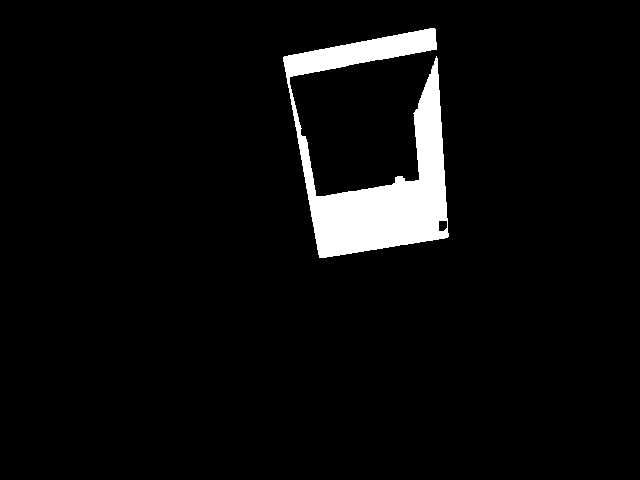

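```bash
python3 - <<'E'
from h import *
d=load('w1');P=pts(d);im=d['pixels']
a=np.radians(10.47);C=np.array([.5025,.0921]);ex=np.array([np.cos(a),np.sin(a)]);ey=np.array([-ex[1],ex[0]])
K=d['camera_matrix'];v,u=np.mgrid[:480,:640]
ray=np.stack([(u-K[0,2])/K[0,0],(v-K[1,2])/K[1,1],np.ones(u.shape)],-1)@d['T'][:3,:3].T
o=d['T'][:3,3]
def plane(z):
    t=(z-o[2])/ray[...,2];q=(o+ray*t[...,None])[...,:2]-C
    return np.stack([q@ex,q@ey],-1)*1000
L=plane(.0745); g=im.min(2).astype(int)
# profiles in radio frame on the top plane: brightness along y at x=-20,-40,0 ; along x at y=-20,-10
def prof(pts_): 
    out=[]
    for X,Y in pts_:
        k=np.argmin((L[...,0]-X)**2+(L[...,1]-Y)**2); out.append(g.flat[k])
    return out
for X in(-50,-30,0): print('x',X,list(zip(range(-50,-20,2),prof([(X,Y) for Y in range(-50,-20,2)]))))
for Y in(-30,-22,): print('y',Y,list(zip(range(-88,-50,2),prof([(X,Y) for X in range(-88,-50,2)]))),list(zip(range(50,80,2),prof([(X,Y) for X in range(50,80,2)]))))
# hinge: cover points
q=P[...,:2]-C; X=q@ex*1000;Y=q@ey*1000;Z=P[...,2]*1000
m=(Z>80)&(X>-80)&(X<80)&(Y>20)&(Y<110)
# fit plane Y = a Z + b
A=np.stack([Z[m],np.ones(m.sum())],1);s=np.linalg.lstsq(A,Y[m],rcond=None)[0];print('cover Y=',s, 'at z75',s@[75,1],'ang',90+np.degrees(np.arctan(s[0])),'X',X[m].min(),X[m].max(),'Zmax',np.percentile(Z[m],99.5),np.percentile(Y[m],99.5))
for (U,V) in [(348,177),(345,171),(349,173)]: print(X[V,U],Y[V,U],Z[V,U])
# spring points
m=(X>-60)&(X<20)&(Y>-40)&(Y<0)&(Z>28)&(Z<62)
print('spring',X[m].mean(),Y[m].min(),Y[m].max(),Z[m].max(),m.sum())
# far battery
m=(X>20)&(X<60)&(Y>-30)&(Y<45)&(Z>60)&(Z<72)
print('far',X[m].mean(),X[m].min(),X[m].max(),Y[m].min(),Y[m].max(),Z[m].max())
E
```

```text
x -50 [(-50, np.int64(191)), (-48, np.int64(161)), (-46, np.int64(136)), (-44, np.int64(125)), (-42, np.int64(125)), (-40, np.int64(101)), (-38, np.int64(95)), (-36, np.int64(93)), (-34, np.int64(99)), (-32, np.int64(125)), (-30, np.int64(126)), (-28, np.int64(127)), (-26, np.int64(104)), (-24, np.int64(90)), (-22, np.int64(87))]
x -30 [(-50, np.int64(188)), (-48, np.int64(179)), (-46, np.int64(130)), (-44, np.int64(127)), (-42, np.int64(126)), (-40, np.int64(114)), (-38, np.int64(100)), (-36, np.int64(89)), (-34, np.int64(103)), (-32, np.int64(120)), (-30, np.int64(95)), (-28, np.int64(148)), (-26, np.int64(130)), (-24, np.int64(125)), (-22, np.int64(121))]
x 0 [(-50, np.int64(192)), (-48, np.int64(182)), (-46, np.int64(126)), (-44, np.int64(126)), (-42, np.int64(123)), (-40, np.int64(94)), (-38, np.int64(89)), (-36, np.int64(87)), (-34, np.int64(101)), (-32, np.int64(125)), (-30, np.int64(125)), (-28, np.int64(125)), (-26, np.int64(126)), (-24, np.int64(127)), (-22, np.int64(127))]
y -30 [(-88, np.int64(104)), (-86, np.int64(176)), (-84, np.int64(181)), (-82, np.int64(145)), (-80, 
[... 1219 characters left out ...]
t64(194)), (66, np.int64(196)), (68, np.int64(194)), (70, np.int64(193)), (72, np.int64(192)), (74, np.int64(193)), (76, np.int64(153)), (78, np.int64(120))]
cover Y= [-0.09666692 79.97819238] at z75 72.72817357004405 ang 84.47854934919947 X -79.99682107709425 79.99017819815181 Zmax 514.7092851973417 87.07740589440411
-30.965433519584646 -27.066889355068913 42.50553494279941
-32.998365656753734 -19.692137635506526 29.817852084684628
-30.170636368573845 -20.252176284503378 60.351457351734474
spring -8.153448963785465 -39.995324650019136 -0.46666957926037606 61.48964005851298 384
far 39.81934740561913 20.006332374235644 59.93688488132671 -29.965768572248127 44.353510181564936 71.99092785942418
```

```bash
python3 - <<'E'
from h import *
d=load('w1');P=pts(d);im=d['pixels']
a=np.radians(10.47);C=np.array([.5025,.0921]);ex=np.array([np.cos(a),np.sin(a)]);ey=np.array([-ex[1],ex[0]])
q=P[...,:2]-C; X=q@ex*1000;Y=q@ey*1000;Z=P[...,2]*1000
m=(Z>85)&(Z<175)&(X>-90)&(X<70)&(Y>30)&(Y<110)
A=np.stack([Z[m],np.ones(m.sum())],1);s=np.linalg.lstsq(A,Y[m],rcond=None)[0];print('cover Y=',s, 'at z75',s@[75,1],'ang',90+np.degrees(np.arctan(s[0])),'X',np.percentile(X[m],[.5,99.5]),'Zmax',np.percentile(Z[m],99.5),np.percentile(Y[m],99.5))
# far battery: fit circle in X,Z for Y 0..20
m=(X>10)&(X<50)&(Y>-5)&(Y<20)&(Z>52)&(Z<70)
x=X[m];z=Z[m];s=np.linalg.lstsq(np.stack([2*x,2*z,np.ones(len(x))],1),x*x+z*z,rcond=None)[0];print('far circ',s[:2],np.sqrt(s[2]+s[0]**2+s[1]**2),m.sum(),z.max(),x.min(),x.max())
# spring plate: Z>35 points in lane
m=(X>-50)&(X<-12)&(Y>-35)&(Y<-10)&(Z>33)&(Z<62)
print(m.sum());
for y in range(-34,-10,2):
    k=m&(abs(Y-y)<1)
    if k.any(): print(y,k.sum(),X[k].mean().round(1),X[k].min().round(1),X[k].max().round(1),Z[k].max().round(1))
# edge of bay walls by depth: Z at Y=-20 along X, Z at X=-60 along Y
for xx in list(range(-88,-64,2))+list(range(44,66,2)):
    k=(abs(X-xx)<1)&(abs(Y+10)<6);print((xx,np.median(Z[k]).round(0) if k.any() else None),end=' ')
print()
for yy in range(-60,-20,2):
    k=(abs(Y-yy)<1)&(abs(X+58)<8);print((yy,np.median(Z[k]).round(0) if k.any() else None),end=' ')
E
```

```text
cover Y= [0.48250324 7.22984517] at z75 43.417588257195696 ang 115.75745984609507 X [-80.15931115  57.55990954] Zmax 163.63309866266607 87.15064724697022
far circ [31.69914071 49.77551589] 16.238901864201456 532 68.57975571312885 15.06607731640389 48.0749665628278
140
-34 10 -33.9 -38.2 -25.3 57.5
-32 5 -30.9 -36.1 -23.2 53.8
-30 11 -30.0 -37.4 -22.6 58.3
-28 9 -32.2 -37.1 -27.0 56.2
-26 3 -25.0 -26.5 -23.7 55.2
-24 10 -32.3 -36.6 -27.8 56.3
-22 23 -32.7 -49.1 -12.4 56.6
-20 49 -30.0 -48.9 -13.3 60.4
-18 20 -32.8 -49.9 -13.2 41.8
(-88, np.float64(72.0)) (-86, np.float64(74.0)) (-84, np.float64(74.0)) (-82, np.float64(71.0)) (-80, np.float64(70.0)) (-78, np.float64(70.0)) (-76, np.float64(47.0)) (-74, np.float64(22.0)) (-72, np.float64(21.0)) (-70, np.float64(22.0)) (-68, np.float64(21.0)) (-66, np.float64(22.0)) (44, np.float64(61.0)) (46, np.float64(58.0)) (48, np.float64(53.0)) (50, None) (52, None) (54, np.float64(55.0)) (56, np.float64(70.0)) (58, np.float64(71.0)) (60, np.float64(71.0)) (62, np.float64(74.0)) (64, np.float64(74.0)) 
(-60, np.float64(74.0)) (-58, np.float64(74.0)) (-56, np.float64(74.0)) (-54, np.float64(74.0)) (-52, np.float64(74.0)) (-50, np.float64(74.0)) (-48, np.float64(71.0)) (-46, np.float64(70.0)) (-44, np.float64(70.0)) (-42, np.float64(61.0)) (-40, np.float64(46.0)) (-38, np.float64(465.0)) (-36, np.float64(465.0)) (-34, np.float64(450.0)) (-32, np.float64(451.0)) (-30, np.float64(461.0)) (-28, np.float64(465.0)) (-26, np.float64(440.0)) (-24, np.float64(438.0)) (-22, np.float64(437.0))
```

```bash
python3 - <<'E'
from h import *
print(cmd([0.46,-0.31,0.28],down([0.24,.97])))
E
```

```text
(array([ 0.0973, -0.4219,  0.0232]), array([ 2.445e-01, -2.000e-04, -1.000e-04]))
```

Request:
step_arm(
  rows=[
    [-1,0.097,-0.422,0.023,0.244,0,0],
    [-1,0.097,-0.422,0.023,0.244,0,0],
    [-1,0.097,-0.422,0.023,0.244,0,0],
    [-1,0.097,-0.422,0.023,0.244,0,0],
    [-1,0.097,-0.422,0.023,0.244,0,0],
    [-1,0.097,-0.422,0.023,0.244,0,0],
    [-1,0.097,-0.422,0.023,0.244,0,0],
    [-1,0.097,-0.422,0.023,0.244,0,0],
    [-1,0.097,-0.422,0.023,0.244,0,0],
    [-1,0.097,-0.422,0.023,0.244,0,0],
    [-1,0.097,-0.422,0.023,0.244,0,0],
  ],
)

```text
clock: 3.12
position: [0.4597, -0.3111, 0.2795]
ee_rot: [0.192, 1.564, -0.192]
force: [0.3, 0.3, -0.2]
width: 0.996
```

```bash
python3 - <<'E'
from h import *
s=status.observe();print(s['clock'],s['position'],s['joints'])
d=grab('wrist','w2');P=pts(d);im=d['pixels']
m=((im.max(2)<100)&(P[...,2]>0.006)&(P[...,2]<0.045)).astype(np.uint8)
n,l,st,c=cv2.connectedComponentsWithStats(m)
for i in range(1,n):
    if st[i,4]>60 and st[i,1]<290:
        q=P[l==i]; r=cv2.minAreaRect((q[:,:2]*1000).astype(np.float32))
        print(c[i],st[i],r,np.median(q,0).round(4),q[:,2].max())
E
```

```text
3.1167 [ 0.45965853 -0.31110406  0.27946423] [-0.13784718  0.34896728  0.87245777  1.71438368 -0.28226039  1.21246796
  0.56169923]
[601.77124183  42.5372549 ] [578  26  44  43 765] ((788.6624755859375, -212.91978454589844), (7.1459808349609375, 60.65279769897461), 43.01120376586914) [ 0.7893 -0.2104  0.032 ] 0.04498794924146238
[297.12698413  45.15873016] [262  30  55  28 126] ((472.796630859375, -130.72433471679688), (24.554519653320312, 58.34813690185547), 80.30644226074219) [ 0.4853 -0.1339  0.0169] 0.02358462693320429
[479.87991422 133.08434596] [ 463   37   61  149 1399] ((678.553466796875, -259.768310546875), (161.83154296875, 63.63970184326172), 84.32755279541016) [ 0.6533 -0.2737  0.0193] 0.04494811091802392
[307.22084623 128.01547988] [287 105  42  47 969] ((469.74908447265625, -218.09103393554688), (26.133502960205078, 47.46574401855469), 27.48515510559082) [ 0.4698 -0.2178  0.0227] 0.026994342549139128
[421.93333333 146.67619048] [406 127  42  31 105] ((593.3203735351562, -269.0889587402344), (12.280545234680176, 57.23918151855469), 42.567989349365234) [ 0.5885 -0.271   0.0276] 0.0342940747251444
[336.2281668  227.79779701] [ 321  202   32   52 1271] ((475.80108642578125, -339.4841613769531), (59.86985778808594, 33.794952392578125), 70.62527465820312) [ 0.4751 -0.3378  0.0303] 0.03478618728640587
[527.0286783  252.02244389] [514 225  41  59 802] ((711.0928955078125, -426.72137451171875), (72.21604919433594, 31.201982498168945), 54.874969482421875) [ 0.6969 -0.4249  0.0252] 0.044992098632747834
[551.03030303 230.54545455] [541 226  23   9  66] ((731.4050903320312, -404.5815734863281), (3.684290885925293, 30.157020568847656), 87.69551086425781) [ 0.7255 -0.4039  0.0301] 0.036657324933967006
[635.50793651 238.11111111] [632 231   8  15  63] ((819.3130493164062, -434.52734375), (3.457321882247925, 21.534387588500977), 8.947535514831543) [ 0.8191 -0.433   0.0394] 0.04472686986915608
```

View pics/w2.png

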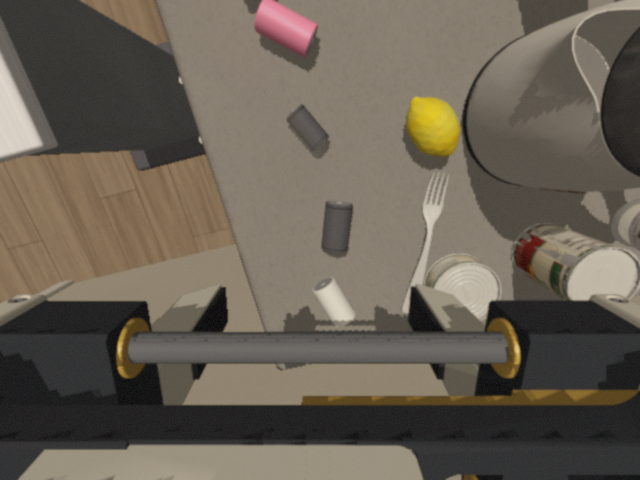

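```bash
python3 - <<'E'
from h import *
im=load('w2')['pixels'];c=im[190:265,300:375,::-1]
cv2.imwrite('pics/w2c.png',np.clip(cv2.resize(c,None,fx=8,fy=8,interpolation=cv2.INTER_CUBIC).astype(float)*1.6,0,255).astype(np.uint8))
im=load('side0')['pixels'];c=im[190:245,315:370,::-1]
cv2.imwrite('pics/s0c.png',cv2.resize(c,None,fx=10,fy=10,interpolation=cv2.INTER_CUBIC))
E
```

```text
(no output)
```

View pics/w2c.png

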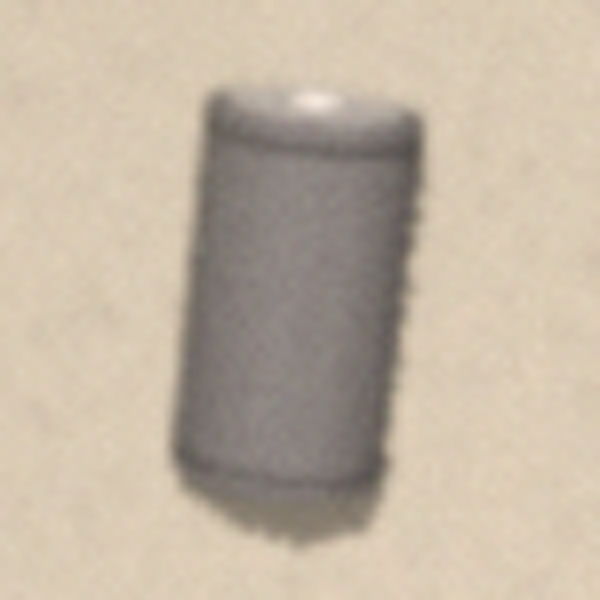

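View pics/s0c.png

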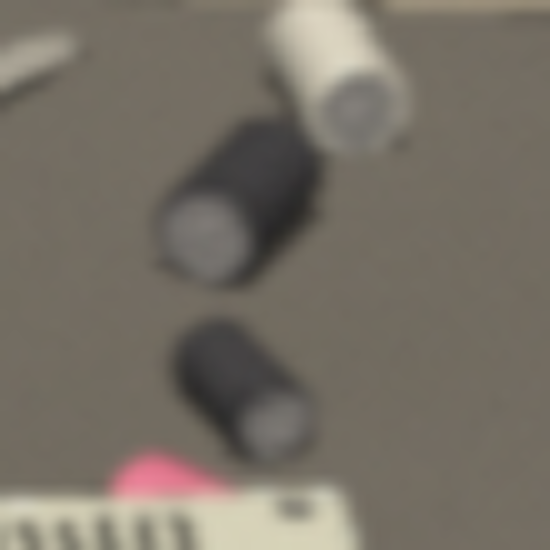

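```bash
python3 - <<'E'
from h import *
d=load('w2');P=pts(d);im=d['pixels']
c=np.array([.4758,-.3395]);a=np.radians(70.6);e=np.array([np.cos(a),np.sin(a)]);f=np.array([e[1],-e[0]])
for v in range(199,212):
    print(v,[(int(im[v,u].mean()),*( ((P[v,u,:2]-c)@e*1000).round(0), (P[v,u,2]*1000).round(0))) for u in (333,336,338,339,340,341,343,346)])
for v in range(248,262): print(v,int(im[v,334].mean()),((P[v,334,:2]-c)@e*1000).round(1),(P[v,334,2]*1000).round(1))
# circle axis fit
q=P[206:248,318:356].reshape(-1,3);s=(q[:,:2]-c)@e*1000;t=(q[:,:2]-c)@f*1000;z=q[:,2]*1000
k=(z>18)&(abs(s)<24)
for lo,hi in((-24,-8),(-8,8),(8,24)):
    kk=k&(s>lo)&(s<hi);x=t[kk];zz=z[kk]
    r=np.linalg.lstsq(np.stack([2*x,2*zz,np.ones(len(x))],1),x*x+zz*zz,rcond=None)[0];print(r[:2],np.sqrt(r[2]+r[0]**2+r[1]**2),x.min(),x.max(),zz.max())
print('ends',np.percentile(s[z>12],[0.5,99.5]))
print(d['T'][:3,3])
E
```

```text
199 [(121, np.float64(31.0), np.float64(-2.0)), (124, np.float64(32.0), np.float64(-1.0)), (124, np.float64(32.0), np.float64(-1.0)), (127, np.float64(32.0), np.float64(-2.0)), (124, np.float64(32.0), np.float64(-1.0)), (125, np.float64(32.0), np.float64(-1.0)), (126, np.float64(32.0), np.float64(-2.0)), (124, np.float64(33.0), np.float64(-0.0))]
200 [(118, np.float64(30.0), np.float64(-1.0)), (120, np.float64(30.0), np.float64(-1.0)), (124, np.float64(100.0), np.float64(436.0)), (123, np.float64(31.0), np.float64(0.0)), (122, np.float64(31.0), np.float64(-0.0)), (124, np.float64(31.0), np.float64(-2.0)), (122, np.float64(31.0), np.float64(-4.0)), (126, np.float64(31.0), np.float64(-2.0))]
201 [(113, np.float64(30.0), np.float64(7.0)), (118, np.float64(32.0), np.float64(15.0)), (131, np.float64(32.0), np.float64(13.0)), (131, np.float64(32.0), np.float64(14.0)), (128, np.float64(30.0), np.float64(1.0)), (126, np.float64(29.0), np.float64(-2.0)), (121, np.float64(30.0), np.float64(-1.0)), (122, np.float64(30.0), np.float64(-1.0))]
202 [(111, np.float64(30.0), np.float64(13.0)), (121, 
[... 3305 characters left out ...]
at64(23.0), np.float64(32.0)), (75, np.float64(23.0), np.float64(31.0))]
248 82 -23.2 33.4
249 75 -24.9 32.0
250 70 -26.2 32.0
251 78 -27.2 32.6
252 77 -28.7 32.0
253 75 -40.5 -0.6
254 76 -41.6 0.2
255 79 -43.7 -2.0
256 84 -44.7 -0.8
257 101 -46.7 -2.6
258 122 -47.3 0.1
259 127 -48.8 -0.4
260 128 -50.6 -1.5
261 127 -51.5 0.0
[-0.2792224  16.21968804] 16.408258041548862 -16.80676160615761 16.013801058281338 34.78618728640587
[-0.26508446 16.16921829] 16.42537646443648 -16.928587337360987 16.272978394495883 34.23397428931868
[-0.32805499 16.28596934] 16.325334120939093 -16.95032192595674 16.279598697448712 33.98822181927918
ends [-25.27294869  99.84548025]
[ 0.47881956 -0.23470767  0.436249  ]
```

The button shows as a bright 2 mm bump at the +y (camera-side) end, around (339,202). That is the right way round for the insertion. Centre is (0.476,-0.338), axis at 70.6°.

```bash
python3 - <<'E'
from h import *
a=np.radians(70.6);D=down([np.cos(a),np.sin(a)])
print(cmd([.4759,-.3383,.10],D),cmd([.4759,-.3383,.0035],D))
E
```

```text
(array([ 0.2247, -0.0295,  0.028 ]), array([ 0.092 , -0.0012, -0.0003])) (array([ 0.3453, -0.0295,  0.0282]), array([ 0.092 , -0.0012, -0.0003]))
```

Request:
step_arm(
  rows=[
    [-0.3,0.1,-0.0295,0.028,0.092,-0.001,0],
    [-0.3,0.2247,-0.0295,0.028,0.092,-0.001,0],
    [-0.3,0.2247,-0.0295,0.028,0.092,-0.001,0],
    [-0.3,0.2247,-0.0295,0.028,0.092,-0.001,0],
    [-0.3,0.2247,-0.0295,0.028,0.092,-0.001,0],
    [-0.3,0.2247,-0.0295,0.028,0.092,-0.001,0],
    [-0.3,0.2247,-0.0295,0.028,0.092,-0.001,0],
    [-0.3,0.265,-0.0295,0.028,0.092,-0.001,0],
    [-0.3,0.305,-0.0295,0.028,0.092,-0.001,0],
    [-0.3,0.33,-0.0295,0.028,0.092,-0.001,0],
    [-0.3,0.345,-0.0295,0.028,0.092,-0.001,0],
    [-0.3,0.345,-0.0295,0.028,0.092,-0.001,0],
  ],
)

```text
clock: 4.17
position: [0.4759, -0.3388, 0.0042]
ee_rot: [0.266, 1.554, -0.265]
force: [-0.5, 0.4, -0.1]
width: 0.649
```

```bash
python3 - <<'E'
from h import *
s=status.observe();print(s['clock'],s['position'],s['force'],s['width'])
d=grab('wrist','w3')
E
```

```text
4.1667 [ 0.47585112 -0.33877192  0.00417318] [-0.52468833  0.37217986 -0.05682189] 0.6488262296272563
```

View pics/w3.png

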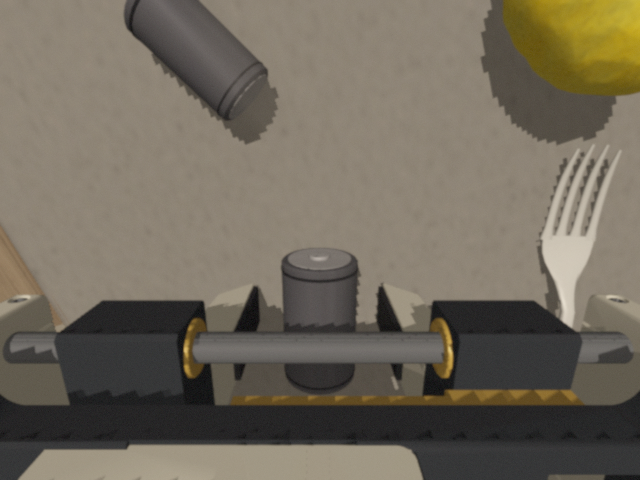

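Wrist view: the big battery sits between the fingers, with its button visible at (319,258). Closing.

Request:
step_arm(
  rows=[
    [1,0,0,0,0,0,0],
    [1,0,0,0,0,0,0],
    [1,0,0,0,0,0,0],
    [1,0,0,0,0,0,0],
    [1,0,0,0,0,0,0],
    [1,0,0,0,0,0,0],
    [1,-0.1,0,0,0,0,0],
    [1,-0.2,0,0,0,0,0],
    [1,-0.2,0,0,0,0,0],
    [1,-0.2,0,0,0,0,0],
    [1,-0.2,0,0,0,0,0],
    [1,-0.2,0,0,0,0,0],
  ],
  newtons=40,
)

```text
clock: 5.22
position: [0.4759, -0.3404, 0.1662]
ee_rot: [0.266, 1.55, -0.267]
force: [-0.8, 0.9, -2.8]
width: 0.35
```

```bash
python3 - <<'E'
from h import *
s=status.observe();print(s['clock'],s['position'],s['force'],s['width'],s['width']*92)
d=grab('wrist','w4')
# tool-frame battery
P=pts(d);p,M=pose(s);q=(P-p)@M
k=(np.abs(q[...,2])<0.014)&(q[...,0]>-0.04)&(q[...,0]<0.02)&(q[...,1]>0.008)&(q[...,1]<0.05)
k[300:]=0
t=q[k]*1000
for y in range(10,36,2):
    kk=abs(t[:,1]-y)<1
    if kk.any(): print(y,kk.sum(),np.percentile(t[kk,0],5).round(1),t[kk,2].mean().round(1))
E
```

```text
5.2167 [ 0.47593289 -0.34038513  0.16619076] [-0.84289563  0.853376   -2.83901955] 0.3499390546734543 32.194393029957794
12 2 -19.8 13.7
14 42 -23.3 1.7
16 208 -27.3 0.1
18 294 -27.8 -0.1
20 275 -27.6 -0.1
22 292 -27.8 -0.1
24 301 -27.6 -0.1
26 286 -27.9 -0.1
28 308 -27.6 0.2
30 1290 -26.3 -0.1
32 146 -15.5 -0.5
```

View pics/w4.png

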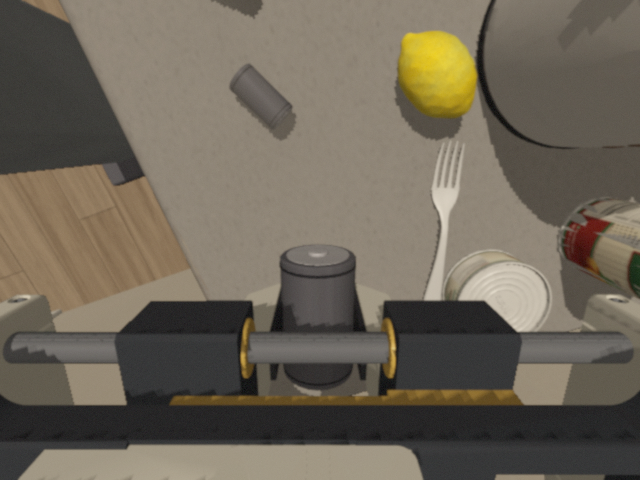

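```bash
cat > inhand.py <<'E'
from h import *
def inhand(tag,s):
    d=grab('wrist',tag);P=pts(d);p,M=pose(s);q=(P-p)@M
    k=(np.abs(q[...,2])<0.017)&(q[...,0]>-0.045)&(q[...,0]<0.02)&(q[...,1]>0.008)&(q[...,1]<0.05); k[292:]=0
    t=q[k]*1000
    for lo,hi in((16,20),(20,24),(24,27)):
        a=t[(t[:,1]>lo)&(t[:,1]<hi)&(t[:,0]<-14)]
        r=np.linalg.lstsq(np.stack([2*a[:,2],2*a[:,0],np.ones(len(a))],1),a[:,2]**2+a[:,0]**2,rcond=None)[0]
        c=a[abs(a[:,2])<3]
        print((lo,hi),'axis z,x',r[:2].round(2),'rad',np.sqrt(r[2]+r[0]**2+r[1]**2).round(2),'top',np.median(c[:,0]).round(2))
    f=t[(t[:,0]>-24)&(t[:,0]<-3)&(np.hypot(t[:,2],t[:,0]+13)>8)&(t[:,1]>27)];print('face y',np.median(f[:,1]),len(f))
    b=t[(np.hypot(t[:,2],t[:,0]+13)<3.5)&(t[:,1]>27)];print('button y',np.median(b[:,1]),np.median(b[:,0]),len(b))
E
python3 - <<'E'
from inhand import *
inhand('w4b',status.observe())
E
```

```text
(16, 20) axis z,x [ -0.45 -10.26] rad 16.94 top -26.39
(20, 24) axis z,x [ -0.46 -10.76] rad 16.64 top -27.3
(24, 27) axis z,x [ -0.51 -10.73] rad 16.73 top -27.35
face y 30.32900309541295 915
button y 31.681267936538944 -13.990157872750473 110
```

```bash
cat > bay.py <<'E'
from h import *
a=np.radians(10.47);C=np.array([.5025,.0921])
ex=np.array([np.cos(a),np.sin(a),0]);ey=np.array([-ex[1],ex[0],0]);ez=np.array([0,0,1.])
SEAT=np.array([*C,0])+ex*-.0302+ey*.0072+ez*.050
OFF=np.array([-12.,1.2,-.4])/1000   # battery centre in tool frame
def tgt(cy,cz,th,cx=0.):
    M=down(ey[:2],np.radians(th))
    c=SEAT+(ex*cx+ey*cy+ez*cz)/1000
    return c-M@OFF,M
def bat(s=None):
    p,M=pose(s);q=p+M@OFF-SEAT
    yv=M[:,1]
    return np.array([q@ex,q@ey,q@ez])*1000,np.degrees(np.arcsin(yv[2])),np.degrees(np.arctan2(yv@ex,yv@ey))
def check(cy,cz,th):
    t=np.radians(th);u=np.array([np.cos(t),np.sin(t)]);n=np.array([-u[1],u[0]]);c=np.array([cy,cz])
    F=np.array([c+28.75*u+k*n for k in np.linspace(-17.1,17.1,200)])
    k=(F[:,1]>18)&(F[:,1]<21); T=np.array([c+k2*u+17.1*n for k2 in np.linspace(0,28.75,100)]);
    G=np.vstack([F,T]);k=(G[:,1]>18)&(G[:,1]<21)
    lip=25-G[k,0].max() if k.any() else 99
    B=np.array([c-30.75*u+k*n for k in np.linspace(-17.1,17.1,200)])
    k=abs(B[:,1])<9; comp=-26.8-B[k,0].min() if k.any() else -9
    L=np.array([c+k*u-17.1*n for k in np.linspace(-30.75,28.75,300)])
    def at(y0,y1):
        k=(L[:,0]>y0)&(L[:,0]<y1); return L[k,1].min()+17.1 if k.any() else 99
    return dict(lip=round(lip,1),comp=round(comp,1),ribS=round(at(-29.5,-24.5),1),ribC=round(at(16,21),1),wall=round(F[0,0],1),wz=round(F[0,1],1),fwall=round(B[-1,0]+48,1))
E
python3 - <<'E'
from bay import *
print(SEAT,bat())
for w in [(2,45,20),(1,36,20),(-4,32,20),(-9,28.5,20),(-9,22,20),(-9,17,20),(-8.5,12,18),(-8,10,15),(-7.5,7,10),(-7,4,5),(-6.5,2,2),(-6.5,.5,0)]: print(w,check(*w))
print(cmd([.476,-.34,.26],pose()[1]))
E
```

```text
[0.47149444 0.09369216 0.05      ] (array([ -75.29839597, -424.80133663,  125.38257251]), np.float64(0.05207638988267575), np.float64(29.945631824171063))
(2, 45, 20) {'lip': 99, 'comp': -9, 'ribS': 99, 'ribC': np.float64(49.1), 'wall': np.float64(34.9), 'wz': np.float64(38.8), 'fwall': np.float64(15.3)}
(1, 36, 20) {'lip': 99, 'comp': -9, 'ribS': 99, 'ribC': np.float64(40.4), 'wall': np.float64(33.9), 'wz': np.float64(29.8), 'fwall': np.float64(14.3)}
(-4, 32, 20) {'lip': 99, 'comp': np.float64(1.5), 'ribS': np.float64(22.5), 'ribC': np.float64(38.2), 'wall': np.float64(28.9), 'wz': np.float64(25.8), 'fwall': np.float64(9.3)}
(-9, 28.5, 20) {'lip': 99, 'comp': np.float64(7.8), 'ribS': np.float64(20.0), 'ribC': np.float64(36.5), 'wall': np.float64(23.9), 'wz': np.float64(22.3), 'fwall': np.float64(4.3)}
(-9, 22, 20) {'lip': np.float64(2.0), 'comp': np.float64(10.2), 'ribS': np.float64(13.5), 'ribC': np.float64(30.0), 'wall': np.float64(23.9), 'wz': np.float64(15.8), 'fwall': np.float64(4.3)}
(-9, 17, 20) {'lip': np.float64(3.8), 'comp': np.float64(12.0), 'ribS': np.float64(8.5), 'rib
[... 591 characters left out ...]
.9), 'wall': np.float64(23.8), 'wz': np.float64(-4.8), 'fwall': np.float64(7.2)}
(-7, 4, 5) {'lip': np.float64(4.4), 'comp': np.float64(11.5), 'ribS': np.float64(2.0), 'ribC': np.float64(6.0), 'wall': np.float64(23.1), 'wz': np.float64(-10.5), 'fwall': np.float64(8.9)}
(-6.5, 2, 2) {'lip': np.float64(3.3), 'comp': np.float64(10.7), 'ribS': np.float64(1.2), 'ribC': np.float64(2.8), 'wall': np.float64(22.8), 'wz': np.float64(-14.1), 'fwall': np.float64(10.2)}
(-6.5, 0.5, 0) {'lip': 99, 'comp': np.float64(10.4), 'ribS': np.float64(0.5), 'ribC': np.float64(0.5), 'wall': np.float64(22.2), 'wz': np.float64(-16.6), 'fwall': np.float64(10.8)}
(array([-0.1208, -0.0005,  0.002 ]), array([0., 0., 0.]))
```

```bash
python3 - <<'E'
from bay import *
p,M=tgt(0,100,20);print(p,cmd(p,M))
E
```

```text
[0.47134686 0.0966919  0.13831326] (array([ 0.0319,  0.512 , -0.1854]), array([-0.494 ,  0.087 ,  0.3247]))
```

Request:
step_arm(
  rows=[
    [1,-0.05,0.04,-0.015,0,0,0],
    [1,-0.05,0.3,-0.109,-0.49,0.087,0.325],
    [1,-0.05,0.3,-0.109,-0.49,0.087,0.325],
    [1,-0.05,0.3,-0.109,-0.49,0.087,0.325],
    [1,-0.05,0.3,-0.109,-0.49,0.087,0.325],
    [1,-0.05,0.3,-0.109,-0.49,0.087,0.325],
    [1,-0.05,0.512,-0.185,-0.494,0.087,0.325],
    [1,-0.03,0.512,-0.185,-0.494,0.087,0.325],
    [1,-0.01,0.512,-0.185,-0.494,0.087,0.325],
    [1,0.01,0.512,-0.185,-0.494,0.087,0.325],
    [1,0.032,0.512,-0.185,-0.494,0.087,0.325],
    [1,0.032,0.512,-0.185,-0.494,0.087,0.325],
  ],
)

```text
clock: 6.32
position: [0.4681, 0.1016, 0.1343]
ee_rot: [0.128, 1.588, 0.422]
force: [-1.1, -0.1, -1.0]
width: 0.351
```

```bash
python3 - <<'E'
from inhand import *
from bay import *
s=status.observe();print(s['clock'],s['position'],s['force'],s['width'],bat(s),s['joints'])
inhand('w5',s)
E
```

```text
6.3167 [0.46813658 0.10158931 0.13431535] [-1.10043092 -0.08911181 -1.04995296] 0.3508627046282294 (array([-2.17105079,  5.37867664, 95.99971002]), np.float64(20.089915420838715), np.float64(-0.2555023300114643)) [-0.42338763  0.38449387  0.47214386  2.04990438 -0.64927365  0.94525207
  0.65547604]
(16, 20) axis z,x [ -0.27 -10.42] rad 16.91 top -26.92
(20, 24) axis z,x [ -0.29 -10.79] rad 16.67 top -27.34
(24, 27) axis z,x [ -0.32 -10.77] rad 16.78 top -27.48
face y 29.940216772702875 887
button y 31.359599662201873 -14.18125300963029 117
```

View pics/w5.png

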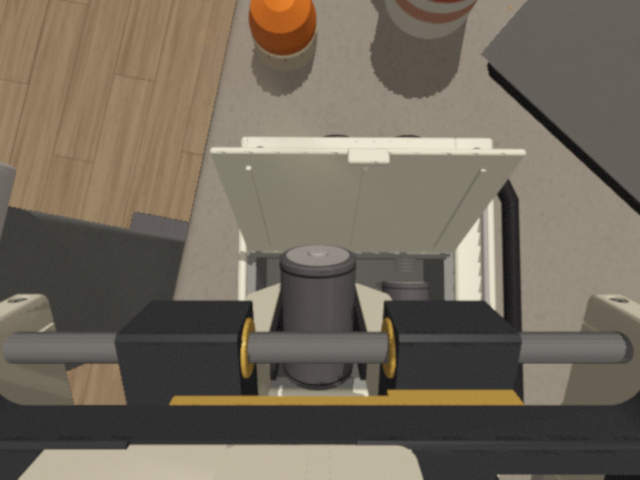

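```bash
python3 - <<'E'
from bay import *
s=status.observe();print(s['position'],bat(s))
for w in [(1,60,20),(1,40,20)]:print(w,cmd(*tgt(*w)))
E
```

```text
[0.46819207 0.1004511  0.13430231] (array([-2.31510877,  4.25680525, 95.98879834]), np.float64(20.05415759744703), np.float64(-0.21109659644321102))
(1, 60, 20) (array([ 0.0408, -0.0193,  0.0033]), array([ 0.0033, -0.0086, -0.0009]))
(1, 40, 20) (array([ 0.0643, -0.0278,  0.0035]), array([ 0.0033, -0.0086, -0.0009]))
```

Request:
step_arm(
  rows=[
    [1,0.02,-0.01,0.002,0.003,-0.009,0],
    [1,0.041,-0.0193,0.0033,0.003,-0.009,0],
    [1,0.055,-0.024,0.0034,0.003,-0.009,0],
    [1,0.0643,-0.0278,0.0035,0.003,-0.009,0],
    [1,0.0643,-0.0278,0.0035,0.003,-0.009,0],
    [1,0.0643,-0.0278,0.0035,0.003,-0.009,0],
  ],
)

```text
clock: 6.87
position: [0.4756, 0.0923, 0.0825]
ee_rot: [0.136, 1.572, 0.411]
force: [-0.2, 0.2, -1.4]
width: 0.356
```

```bash
python3 - <<'E'
from bay import *
s=status.observe();print(s['clock'],s['position'],s['force'],bat(s))
grab('side','s1');grab('scene','c1s')
for t,b in(('s1',(270,220,380,330)),('c1s',(225,150,355,285))):
    x0,y0,x1,y1=b;cv2.imwrite(f'pics/{t}z.png',cv2.resize(load(t)['pixels'][y0:y1,x0:x1,::-1],None,fx=4.4,fy=4.4,interpolation=cv2.INTER_CUBIC))
E
```

```text
6.8667 [0.47556316 0.09227179 0.08251839] [-0.19280225  0.18518008 -1.35183322] (array([ 3.2320814 , -5.09510617, 44.20527754]), np.float64(19.93173158171818), np.float64(0.2774579724879598))
```

View pics/s1z.png

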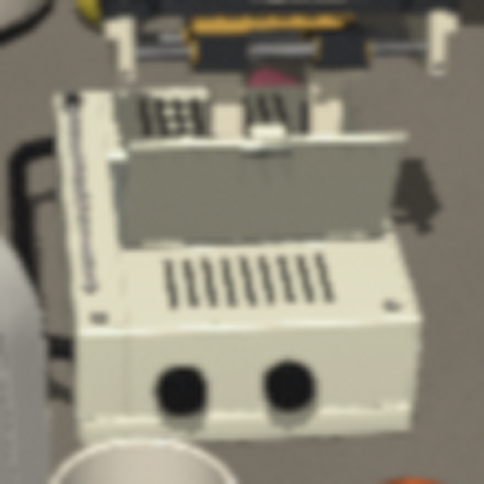

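View pics/c1sz.png

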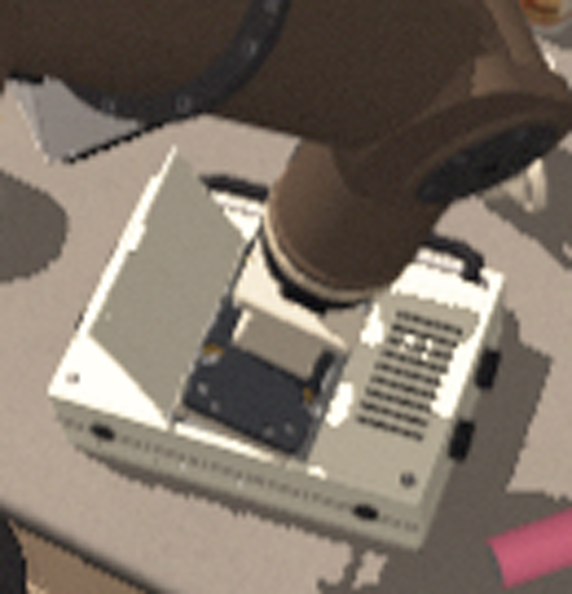

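```bash
python3 - <<'E'
from bay import *
s=status.observe();print(s['clock'],s['position'],s['dq'].round(3) if hasattr(s['dq'],'round') else s['dq'],s['force'],bat(s))
for w in [(1,42,20),(1,36,20)]:print(w,cmd(*tgt(*w)))
E
```

```text
6.9667 [0.47609378 0.0926397  0.08326536] [-0.007 -0.009  0.    -0.002 -0.003 -0.004  0.004] [ 0.05936572  1.20704723 -1.15640832] (array([ 3.80105657, -4.83071445, 44.95112305]), np.float64(19.935314698052164), np.float64(0.20251671073253472))
(1, 42, 20) (array([ 0.0059,  0.0056, -0.005 ]), array([-0.0032,  0.0107,  0.0011]))
(1, 36, 20) (array([ 0.013 ,  0.003 , -0.0051]), array([-0.0032,  0.0107,  0.0011]))
```

Request:
step_arm(
  rows=[
    [1,0.003,0.003,-0.003,-0.003,0.011,0.001],
    [1,0.0059,0.0056,-0.005,-0.003,0.011,0.001],
    [1,0.0059,0.0056,-0.005,-0.003,0.011,0.001],
    [1,0.0059,0.0056,-0.005,-0.003,0.011,0.001],
  ],
)

```text
clock: 7.3
position: [0.4706, 0.0984, 0.0799]
ee_rot: [0.131, 1.582, 0.418]
force: [0.1, 0.2, -1.6]
width: 0.348
```

```bash
python3 - <<'E'
from bay import *
s=status.observe();print(s['clock'],s['position'],s['force'],bat(s))
for w in [(1,36,20),(-4,32,20),(-9,28.5,20)]:print(w,cmd(*tgt(*w)))
E
```

```text
7.3 [0.47055755 0.09835936 0.0798913 ] [ 0.12592917  0.16122116 -1.56485323] (array([-0.45944097,  1.78098415, 41.5779513 ]), np.float64(20.00844153396103), np.float64(-0.04470687563616116))
(1, 36, 20) (array([ 0.0062, -0.0033,  0.0006]), array([ 0.0007, -0.0012, -0.0001]))
(-4, 32, 20) (array([ 0.0088, -0.0109,  0.0006]), array([ 0.0007, -0.0012, -0.0001]))
(-9, 28.5, 20) (array([ 0.0107, -0.0183,  0.0006]), array([ 0.0007, -0.0012, -0.0001]))
```

Request:
step_arm(
  rows=[
    [1,0.003,-0.0017,0.0006,0,0,0],
    [1,0.0062,-0.0033,0.0006,0,0,0],
    [1,0.0075,-0.007,0.0006,0,0,0],
    [1,0.0088,-0.0109,0.0006,0,0,0],
    [1,0.0088,-0.0109,0.0006,0,0,0],
    [1,0.0088,-0.0109,0.0006,0,0,0],
  ],
)

```text
clock: 7.8
position: [0.4721, 0.0925, 0.07]
ee_rot: [0.132, 1.582, 0.417]
force: [0.1, 2.4, -2.2]
width: 0.355
```

```bash
python3 - <<'E'
from bay import *
s=status.observe();print(s['clock'],s['position'],s['force'],s['width'],bat(s))
for w in [(-6.5,30,20),(-9,28.5,20)]:print(w,cmd(*tgt(*w)))
E
```

```text
7.8 [0.47207344 0.09253142 0.06998128] [ 0.07865394  2.3695469  -2.20509774] 0.35487940333670676 (array([-2.11642651e-02, -4.22996145e+00,  3.16669859e+01]), np.float64(20.03235977379413), np.float64(0.01718729184504889))
(-6.5, 30, 20) (array([ 0.001 , -0.0034,  0.0001]), array([-0.0003, -0.0016, -0.0005]))
(-9, 28.5, 20) (array([ 0.0017, -0.007 ,  0.0001]), array([-0.0003, -0.0016, -0.0005]))
```

Request:
step_arm(
  rows=[
    [1,0.001,-0.0034,0,0,0,0],
    [1,0.0017,-0.007,0,0,0,0],
    [1,0.0017,-0.007,0,0,0,0],
    [1,0.0017,-0.007,0,0,0,0],
    [1,0.0017,-0.007,0,0,0,0],
  ],
)

```text
clock: 8.22
position: [0.4731, 0.0885, 0.0672]
ee_rot: [0.132, 1.582, 0.419]
force: [-0.2, 6.2, 3.0]
width: 0.353
```

```bash
python3 - <<'E'
from bay import *
s=status.observe();print(s['clock'],s['position'],s['force'],s['width'],bat(s))
for w in [(-9,25,20),(-9,22,20),(-8.3,17,20)]:print(w,cmd(*tgt(*w)))
grab('wrist','w6')
E
```

```text
8.2167 [0.47306015 0.08846376 0.06718499] [-0.23392807  6.22318848  2.98987874] 0.35275627328842407 (array([ 0.20446772, -8.41922932, 28.86794596]), np.float64(20.079843995932368), np.float64(-0.0479714415351961))
(-9, 25, 20) (array([ 0.0043, -0.0024, -0.0002]), array([ 0.0008, -0.0013, -0.0013]))
(-9, 22, 20) (array([ 0.0078, -0.0037, -0.0002]), array([ 0.0008, -0.0013, -0.0013]))
(-8.3, 17, 20) (array([ 0.014 , -0.005 , -0.0002]), array([ 0.0008, -0.0013, -0.0013]))
```

View pics/w6.png

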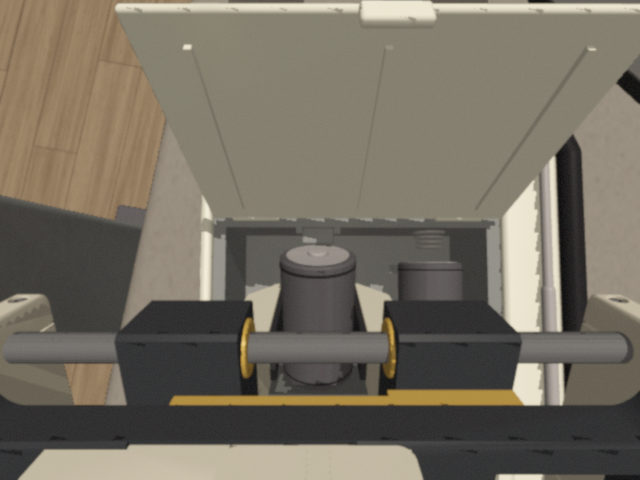

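Wrist view: the battery is lined up with the lip at (318,237), and the spring is being pushed with about 6 N. I check the lip position against the model.

```bash
python3 - <<'E'
from inhand import *
from bay import *
d=load('w6');P=pts(d)
for v in range(222,250,2):
    print(v,[(tuple(np.round([(P[v,u]-SEAT)@ex*1e3,(P[v,u]-SEAT)@ey*1e3,(P[v,u]-SEAT)@ez*1e3],1)),int(d['pixels'][v,u].mean())) for u in (312,320,326)])
inhand('w6b',status.observe());print(bat())
E
```

```text
222 [((np.float64(-2.4), np.float64(35.7), np.float64(20.4)), 93), ((np.float64(1.6), np.float64(35.8), np.float64(19.7)), 94), ((np.float64(4.6), np.float64(35.7), np.float64(20.5)), 94)]
224 [((np.float64(-2.4), np.float64(34.7), np.float64(20.3)), 94), ((np.float64(1.6), np.float64(34.8), np.float64(19.7)), 92), ((np.float64(4.6), np.float64(34.8), np.float64(19.8)), 94)]
226 [((np.float64(-2.4), np.float64(33.8), np.float64(19.9)), 88), ((np.float64(1.6), np.float64(33.8), np.float64(19.7)), 89), ((np.float64(4.6), np.float64(33.8), np.float64(20.0)), 89)]
228 [((np.float64(-2.4), np.float64(32.8), np.float64(19.4)), 84), ((np.float64(1.6), np.float64(32.8), np.float64(19.2)), 85), ((np.float64(4.6), np.float64(32.9), np.float64(18.3)), 84)]
230 [((np.float64(-2.4), np.float64(31.7), np.float64(20.2)), 92), ((np.float64(1.6), np.float64(31.8), np.float64(19.5)), 90), ((np.float64(4.6), np.float64(31.7), np.float64(20.1)), 91)]
232 [((np.float64(-2.4), np.float64(30.7), np.float64(20.2)), 92), ((np.float64(1.6), np.float64(30.7), np.float64(20.6)), 91), ((np.float64(4.6), np.float
[... 1217 characters left out ...]
 np.float64(27.0)), 142), ((np.float64(1.6), np.float64(23.4), np.float64(26.1)), 138), ((np.float64(4.5), np.float64(23.4), np.float64(26.2)), 121)]
248 [((np.float64(-2.1), np.float64(22.0), np.float64(35.3)), 144), ((np.float64(1.5), np.float64(22.0), np.float64(34.9)), 145), ((np.float64(4.4), np.float64(22.3), np.float64(30.1)), 144)]
(16, 20) axis z,x [ -0.3  -10.29] rad 17.01 top -26.88
(20, 24) axis z,x [ -0.34 -10.8 ] rad 16.67 top -27.28
(24, 27) axis z,x [ -0.26 -10.84] rad 16.7 top -27.36
face y 29.992442931759193 884
button y 31.41235012911556 -14.086076071560969 112
(array([ 0.24773818, -8.41224789, 28.9014975 ]), np.float64(20.080404265413588), np.float64(-0.0507770398334807))
```

Request:
step_arm(
  rows=[
    [1,0.0022,-0.0014,0,0,0,0],
    [1,0.0043,-0.0026,0,0,0,0],
    [1,0.006,-0.0032,0,0,0,0],
    [1,0.0078,-0.0039,0,0,0,0],
    [1,0.0078,-0.0039,0,0,0,0],
    [1,0.0078,-0.0039,0,0,0,0],
  ],
)

```text
clock: 8.82
position: [0.4734, 0.0882, 0.0605]
ee_rot: [0.132, 1.581, 0.42]
force: [-1.3, 6.8, 4.1]
width: 0.352
```

```bash
python3 - <<'E'
from bay import *
s=status.observe();print(s['clock'],s['force'],s['width'],bat(s))
for w in [(-9,20,20),(-8.3,17,20),(-7.5,13,19),(-7.3,12,18)]:print(w,cmd(*tgt(*w)))
E
```

```text
8.8167 [-1.30229692  6.80755442  4.13850844] 0.3517579394004884 (array([ 0.46276211, -8.72658617, 22.15475119]), np.float64(20.11841785008151), np.float64(-0.08552496686184746))
(-9, 20, 20) (array([ 0.0024, -0.0013, -0.0006]), array([ 0.0013, -0.001 , -0.002 ]))
(-8.3, 17, 20) (array([ 0.0062, -0.0017, -0.0006]), array([ 0.0013, -0.001 , -0.002 ]))
(-7.5, 13, 19) (array([ 0.0112, -0.0028, -0.0006]), array([ 0.0013, -0.001 , -0.0186]))
(-7.3, 12, 18) (array([ 0.0125, -0.0032, -0.0006]), array([ 0.0014, -0.001 , -0.0353]))
```

Request:
step_arm(
  rows=[
    [1,0.0024,-0.0013,-0.0006,0,0,0],
    [1,0.0045,-0.0016,-0.0006,0,0,0],
    [1,0.0064,-0.0018,-0.0006,0,0,0],
    [1,0.009,-0.0024,-0.0006,0,0,-0.01],
    [1,0.0115,-0.003,-0.0006,0,0,-0.02],
    [1,0.0127,-0.0033,-0.0006,0,0,-0.035],
    [1,0.0127,-0.0033,-0.0006,0,0,-0.035],
    [1,0.0127,-0.0033,-0.0006,0,0,-0.035],
  ],
)

```text
clock: 9.48
position: [0.4727, 0.0897, 0.0502]
ee_rot: [0.103, 1.581, 0.392]
force: [-0.2, 7.8, 7.5]
width: 0.351
```

```bash
python3 - <<'E'
from bay import *
s=status.observe();print(s['clock'],s['force'],s['width'],bat(s))
for w in [(-6.8,10,15),(-6.6,7,10),(-6.3,4.3,5)]:print(w,check(*w),cmd(*tgt(*w)))
grab('wrist','w7')
E
```

```text
9.4833 [-0.16954408  7.79733761  7.49486746] 0.35128893896236973 (array([ 0.03970122, -6.70823602, 12.02448522]), np.float64(18.039727331509656), np.float64(-0.14578920334382767))
(-6.8, 10, 15) {'lip': np.float64(4.2), 'comp': np.float64(11.5), 'ribS': np.float64(3.3), 'ribC': np.float64(15.6), 'wall': np.float64(25.4), 'wz': np.float64(0.9), 'fwall': np.float64(7.1)} (array([ 0.0023, -0.0017, -0.    ]), array([ 0.0023, -0.001 , -0.0507]))
(-6.6, 7, 10) {'lip': np.float64(4.3), 'comp': np.float64(11.4), 'ribS': np.float64(2.7), 'ribC': np.float64(10.7), 'wall': np.float64(24.7), 'wz': np.float64(-4.8), 'fwall': np.float64(8.1)} (array([ 0.0057, -0.0039, -0.    ]), array([ 0.0024, -0.0009, -0.134 ]))
(-6.3, 4.3, 5) {'lip': np.float64(3.6), 'comp': np.float64(10.8), 'ribS': np.float64(2.2), 'ribC': np.float64(6.2), 'wall': np.float64(23.8), 'wz': np.float64(-10.2), 'fwall': np.float64(9.6)} (array([ 0.0086, -0.0059, -0.    ]), array([ 0.0024, -0.0008, -0.2173]))
```

View pics/w7.png

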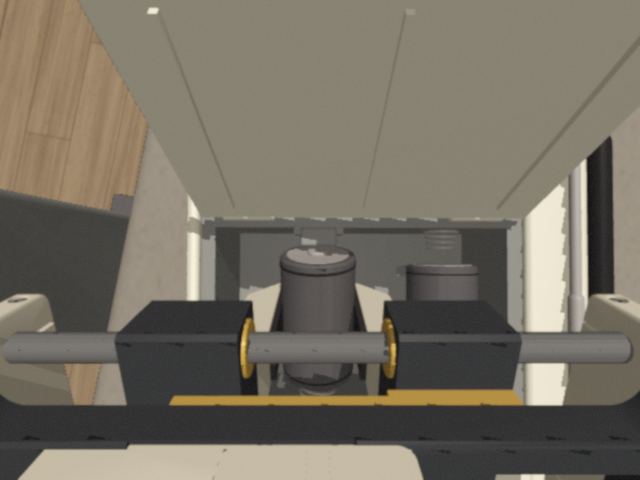

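Request:
step_arm(
  rows=[
    [1,0.001,-0.001,0,0,0,-0.025],
    [1,0.0023,-0.0019,0,0.002,-0.001,-0.05],
    [1,0.004,-0.003,0,0.002,-0.001,-0.092],
    [1,0.0057,-0.0041,0,0.002,-0.001,-0.134],
    [1,0.0072,-0.0051,0,0.002,-0.001,-0.176],
    [1,0.0086,-0.0061,0,0.002,-0.001,-0.217],
    [1,0.0086,-0.0061,0,0.002,-0.001,-0.217],
    [1,0.0086,-0.0061,0,0.002,-0.001,-0.217],
  ],
)

```text
clock: 10.2
position: [0.4731, 0.0877, 0.0417]
ee_rot: [-0.077, 1.573, 0.213]
force: [-0.2, 7.3, 3.8]
width: 0.353
```

```bash
python3 - <<'E'
from inhand import *
from bay import *
s=status.observe();print(s['clock'],s['force'],s['width'],bat(s))
for w in [(-6.2,2,2),(-6,.5,0),(-6,0,0)]:print(w,check(*w),cmd(*tgt(*w)))
inhand('w8',s)
E
```

```text
10.2 [-0.24044189  7.34917119  3.78280121] 0.3528612378439711 (array([ 0.12498704, -6.08104631,  3.7742612 ]), np.float64(4.947812915611427), np.float64(-0.11014126570884238))
(-6.2, 2, 2) {'lip': np.float64(3.0), 'comp': np.float64(10.4), 'ribS': np.float64(1.2), 'ribC': np.float64(2.8), 'wall': np.float64(23.1), 'wz': np.float64(-14.1), 'fwall': np.float64(10.5)} (array([ 0.0021, -0.0011, -0.0002]), array([ 0.0018,  0.    , -0.0491]))
(-6, 0.5, 0) {'lip': 99, 'comp': np.float64(10.0), 'ribS': np.float64(0.5), 'ribC': np.float64(0.5), 'wall': np.float64(22.8), 'wz': np.float64(-16.6), 'fwall': np.float64(11.2)} (array([ 0.0039, -0.0015, -0.0002]), array([ 0.0018,  0.0001, -0.0825]))
(-6, 0, 0) {'lip': 99, 'comp': np.float64(10.0), 'ribS': np.float64(0.0), 'ribC': np.float64(0.0), 'wall': np.float64(22.8), 'wz': np.float64(-17.1), 'fwall': np.float64(11.2)} (array([ 0.0045, -0.0016, -0.0002]), array([ 0.0018,  0.0001, -0.0825]))
(16, 20) axis z,x [-0.3  -9.78] rad 17.1 top -26.53
(20, 24) axis z,x [ -0.29 -10.39] rad 16.61 top -26.85
(24, 27) axis z,x [ -0.34 -10.28] rad 16.73 top -26.92
face y 30.424207139071655 936
button y 30.53501132660172 -16.45117961117431 1
```

View pics/w8.png

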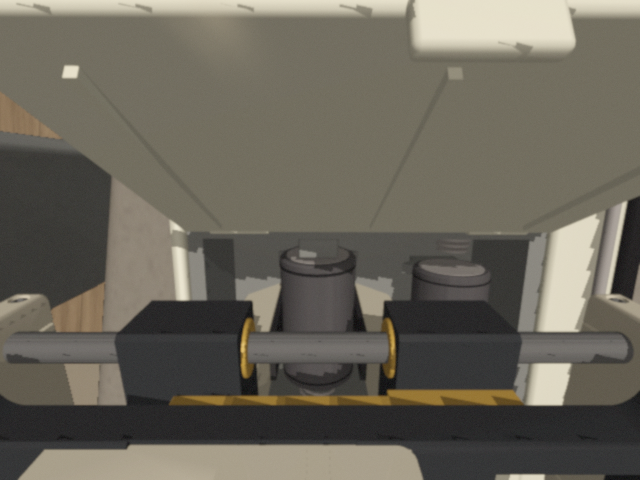

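Request:
step_arm(
  rows=[
    [1,0.001,-0.0006,0,0,0,-0.025],
    [1,0.0021,-0.0012,-0.0002,0.002,0,-0.049],
    [1,0.003,-0.0014,-0.0002,0.002,0,-0.067],
    [1,0.0039,-0.0016,-0.0002,0.002,0,-0.0825],
    [1,0.0039,-0.0016,-0.0002,0.002,0,-0.0825],
    [1,0.0039,-0.0016,-0.0002,0.002,0,-0.0825],
  ],
)

```text
clock: 10.75
position: [0.4735, 0.0861, 0.0384]
ee_rot: [-0.142, 1.566, 0.142]
force: [-1.1, 8.0, 2.1]
width: 0.35
```

```bash
python3 - <<'E'
from inhand import *
from bay import *
s=status.observe();print(s['clock'],s['force'],s['ft_torque'],s['width'],bat(s))
for w in [(-6,0,0),(-6,-1,0)]:print(w,cmd(*tgt(*w)))
inhand('w9',s)
d=load('w9');P=pts(d)
for v in range(236,276,3):
    print(v,[tuple(np.round([(P[v,u]-SEAT)@ex*1e3,(P[v,u]-SEAT)@ey*1e3,(P[v,u]-SEAT)@ez*1e3],1).tolist()) for u in (318,340)])
E
```

```text
10.75 [-1.12214454  7.95137998  2.09412347] [ 1.54538148  0.18193231 -0.05523012] 0.34976521977819974 (array([ 0.16854405, -6.60431569,  0.44163199]), np.float64(0.00407783571862044), np.float64(0.07995886461071189))
(-6, 0, 0) (array([ 0.0006,  0.0008, -0.0002]), array([-0.0013,  0.0002, -0.0001]))
(-6, -1, 0) (array([ 0.0018,  0.0008, -0.0002]), array([-0.0013,  0.0002, -0.0001]))
(16, 20) axis z,x [ -0.3  -10.23] rad 16.95 top -26.63
(20, 24) axis z,x [ -0.34 -10.67] rad 16.62 top -27.18
(24, 27) axis z,x [ -0.32 -10.57] rad 16.69 top -26.99
face y 30.161881599366176 592
button y nan nan 0
236 [(0.6, 40.6, 34.2), (8.1, 40.3, 32.9)]
239 [(0.6, 38.0, 28.6), (8.4, 37.9, 28.2)]
242 [(0.6, 34.5, 20.5), (8.9, 34.5, 20.4)]
245 [(0.6, 33.1, 19.7), (9.0, 33.2, 20.0)]
248 [(0.6, 32.0, 19.8), (9.1, 31.5, 18.5)]
251 [(0.6, 31.0, 20.5), (9.1, 30.6, 19.2)]
254 [(0.6, 29.4, 19.2), (10.4, 23.0, -0.1)]
257 [(0.6, 28.5, 20.2), (10.1, 23.1, 4.4)]
260 [(0.6, 27.0, 19.5), (9.9, 23.0, 8.0)]
263 [(0.6, 25.8, 19.6), (9.8, 22.5, 10.5)]
266 [(0.6, 23.0, 15.2), (9.7, 21.8, 12.0)]
269 [(0.6, 21.6, 14.9), (9.6, 20.9, 13.1)]
272 [(0.6, 20.8, 16.3), (9.7, 19.3, 12.5)]
275 [(0.6, 19.5, 16.2), (9.7, 18.2, 13.0)]
  return _methods._mean(a, axis=axis, dtype=dtype,
  ret = ret.dtype.type(ret / rcount)
```

View pics/w9.png

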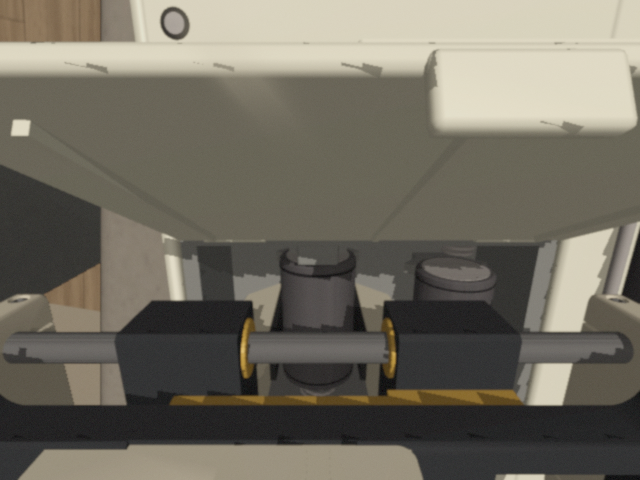

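```bash
python3 - <<'E'
from bay import *
for w in [(-6,-.3,0),(-1.5,-.3,0)]:print(w,cmd(*tgt(*w)))
E
```

```text
(-6, -0.3, 0) (array([ 0.001 ,  0.0009, -0.0002]), array([-0.0017,  0.0004, -0.0002]))
(-1.5, -0.3, 0) (array([ 0.001 ,  0.0066, -0.0002]), array([-0.0017,  0.0004, -0.0002]))
```

Request:
step_arm(
  rows=[
    [1,0.001,0.0005,-0.0002,0,0,0],
    [1,0.001,0.0005,-0.0002,0,0,0],
    [1,0.001,0.002,-0.0002,0,0,0],
    [1,0.001,0.004,-0.0002,0,0,0],
    [1,0.001,0.0062,-0.0002,0,0,0],
    [1,0.001,0.0062,-0.0002,0,0,0],
    [1,0.001,0.0062,-0.0002,0,0,0],
  ],
)

```text
clock: 11.38
position: [0.4728, 0.0901, 0.0378]
ee_rot: [-0.141, 1.565, 0.141]
force: [-0.1, 6.6, 2.9]
width: 0.351
```

```bash
python3 - <<'E'
from inhand import *
from bay import *
s=status.observe();print(s['clock'],s['force'],s['ft_torque'],s['width'],bat(s))
d=grab('wrist','w10');P=pts(d)
for v in range(236,290,4):
    print(v,[tuple(np.round([(P[v,u]-SEAT)@ex*1e3,(P[v,u]-SEAT)@ey*1e3,(P[v,u]-SEAT)@ez*1e3],1).tolist()) for u in (318,)])
E
```

```text
11.3833 [-0.05955621  6.57326912  2.9182271 ] [ 1.26724999  0.07664465 -0.02083443] 0.35149084978907424 (array([ 0.19091608, -2.51123771, -0.22250046]), np.float64(-0.012377205800254894), np.float64(0.16351719905351503))
236 [(0.7, 50.4, 54.1)]
240 [(0.7, 47.6, 48.5)]
244 [(0.7, 44.3, 41.5)]
248 [(0.7, 40.7, 34.1)]
252 [(0.7, 34.8, 20.3)]
256 [(0.7, 33.0, 19.7)]
260 [(0.7, 31.5, 19.8)]
264 [(0.7, 29.8, 19.6)]
268 [(0.7, 28.2, 19.9)]
272 [(0.7, 26.5, 19.8)]
276 [(0.7, 22.9, 14.9)]
280 [(0.7, 21.4, 15.4)]
284 [(0.7, 19.0, 13.9)]
288 [(0.7, 17.8, 15.3)]
```

View pics/w10.png

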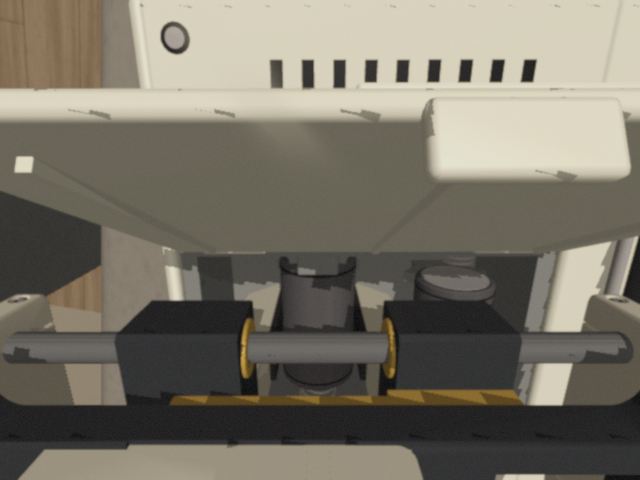

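Wrist view: the lip at (318,262) now covers the battery's front top edge, and the battery is level. Letting go with a small opening.

Request:
step_arm(
  rows=[
    [0.08,0,0,0,0,0,0],
    [0.08,0,0,0,0,0,0],
    [0.08,0,0,0,0,0,0],
    [0.08,0,0,0,0,0,0],
  ],
)

```text
clock: 11.77
position: [0.4721, 0.0884, 0.0375]
ee_rot: [-0.141, 1.567, 0.138]
force: [-1.1, 0.4, -0.7]
width: 0.457
```

```bash
python3 - <<'E'
from inhand import *
from bay import *
s=status.observe();print(s['clock'],s['force'],s['ft_torque'],s['width'],bat(s))
d=grab('wrist','w11');P=pts(d)
for v in range(248,296,4):
    print(v,[tuple(np.round([(P[v,u]-SEAT)@ex*1e3,(P[v,u]-SEAT)@ey*1e3,(P[v,u]-SEAT)@ez*1e3],1).tolist()) for u in (318,)])
E
```

```text
11.7667 [-1.10131056  0.35064664 -0.6636508 ] [-0.13904298  0.06675389 -0.05532124] 0.4567733682770585 (array([-0.71297011, -4.07509049, -0.54392774]), np.float64(-0.11144416372889501), np.float64(0.26447541986518014))
248 [(-0.1, 35.1, 20.7)]
252 [(-0.1, 33.3, 19.7)]
256 [(-0.1, 31.9, 20.5)]
260 [(-0.1, 30.1, 19.9)]
264 [(-0.1, 28.3, 19.4)]
268 [(-0.1, 26.8, 19.8)]
272 [(-0.2, 23.3, 15.1)]
276 [(-0.2, 21.5, 14.8)]
280 [(-0.2, 20.3, 16.1)]
284 [(-0.2, 18.0, 14.7)]
288 [(-0.2, 15.7, 13.7)]
292 [(-0.2, 14.6, 15.2)]
```

View pics/w11.png

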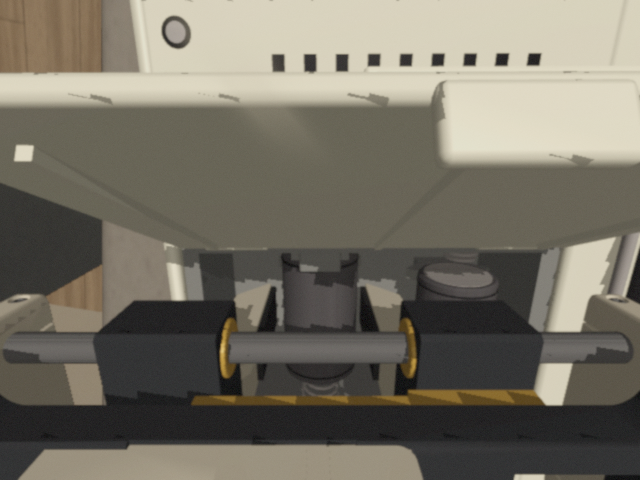

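Request:
step_arm(
  rows=[
    [0.08,-0.02,0,0,0,0,0],
    [0.08,-0.05,0,0,0,0,0],
    [0.08,-0.1,0,0,0,0,0],
    [0.08,-0.15,-0.03,0,0,0,0],
    [0.08,-0.2,-0.06,0,0,0,0],
    [0.08,-0.25,-0.1,0,0,0,0],
    [0.08,-0.28,-0.13,0,0,0,0],
    [0.08,-0.28,-0.13,0,0,0,0],
    [0.08,-0.28,-0.13,0,0,0,0],
  ],
)

```text
clock: 12.57
position: [0.4921, -0.0159, 0.264]
ee_rot: [-0.138, 1.562, 0.136]
force: [0.6, 0.8, 0.6]
width: 0.464
```

```bash
python3 - <<'E'
from bay import *
s=status.observe();print(s['clock'],s['force'],s['width'],bat(s))
d=grab('wrist','w12');P=pts(d);Q=(P-SEAT)@np.stack([ex,ey,ez],1)*1000
k=(abs(Q[...,0])<18)&(abs(Q[...,1])<23)&(Q[...,2]>5)&(Q[...,2]<40)
q=Q[k]
for lo,hi in((-22,-8),(-8,8),(8,22)):
    a=q[(q[:,1]>lo)&(q[:,1]<hi)]
    if len(a)>20:
        r=np.linalg.lstsq(np.stack([2*a[:,0],2*a[:,2],np.ones(len(a))],1),a[:,0]**2+a[:,2]**2,rcond=None)[0];print(lo,r[:2].round(2),np.sqrt(r[2]+r[0]**2+r[1]**2),'top',np.median(a[abs(a[:,0])<3][:,2]))
k=(abs(Q[...,0])<6)&(Q[...,2]>8)&(Q[...,2]<18)&(abs(Q[...,1])<45);print('y ext',np.percentile(Q[k][:,1],[1,99]))
v,u=np.where(k);print(u.mean(),v.mean())
m=(Q[...,2]>35)&(Q[...,2]<125)&(Q[...,0]>-60)&(Q[...,0]<95)&(Q[...,1]>25)&(Q[...,1]<110)
A=np.stack([Q[m][:,2],np.ones(m.sum())],1);c=np.linalg.lstsq(A,Q[m][:,1],rcond=None)[0];print('cover',c,np.degrees(np.arctan(c[0]))+90,'top',np.percentile(Q[m],99,axis=0))
E
```

```text
12.5667 [0.62704042 0.79953324 0.59404544] 0.4637833144215516 (array([-6.25241114e-02, -1.10252254e+02,  2.26044546e+02]), np.float64(-0.08081016059155932), np.float64(0.4813107743719625))
-22 [ 0.23 -0.37] 16.005755070937614 top 15.222709678570048
-8 [ 0.2  -0.49] 16.03172780948378 top 15.334525762163
8 [ 0.2  -1.05] 16.330246189816897 top 14.854138771775036
y ext [-30.91481703  24.80783559]
315.42727272727274 107.76363636363637
cover [ 0.47980652 24.23034259] 115.6319956004857 top [87.37119057 64.1545498  83.1127718 ]
```

View pics/w12.png

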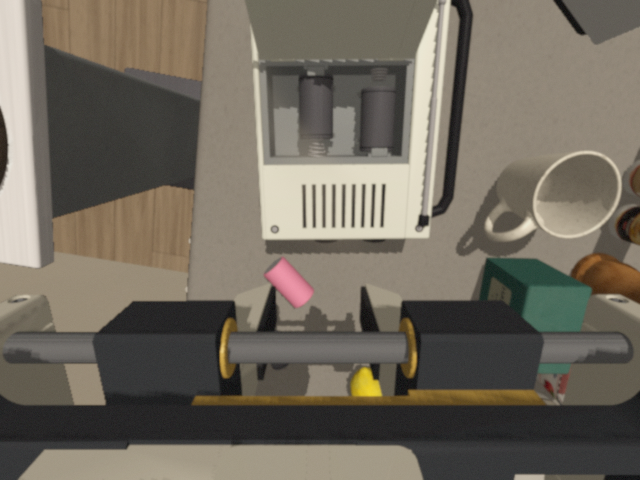

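The battery lies level under the lip, its flat end at y −30.9 mm (expected −30.5), x offset 0.2 mm, with the cover still open. Now I go behind the cover.

```bash
cat >> bay.py <<'E'
def tcp(x,y,z): return SEAT+(ex*x+ey*y+ez*z)/1000,down(ey[:2])
def tcpnow(s=None):
    p,M=pose(s);q=p-SEAT;return np.array([q@ex,q@ey,q@ez])*1000
E
python3 - <<'E'
from bay import *
print(tcpnow())
d=load('w5');P=pts(d)
for u,v in[(283,20),(425,15)]:print(P[v,u])
for w in [(19,0,230),(19,115,230),(19,115,90)]:print(w,cmd(*tcp(*w)))
E
```

```text
[  -0.35016004 -109.02274865  211.98595409]
[0.40163417 0.30209982 0.05186622]
[0.5127366  0.34389163 0.02978656]
(19, 0, 230) (array([-0.0226,  0.1364,  0.0234]), array([-0.0058,  0.0013,  0.0006]))
(19, 115, 230) (array([-0.0227,  0.2802,  0.0225]), array([-0.0058,  0.0013,  0.0006]))
(19, 115, 90) (array([0.1523, 0.2803, 0.0223]), array([-0.0058,  0.0013,  0.0006]))
```

Request:
step_arm(
  rows=[
    [1,-0.023,0.05,0.01,0,0,0],
    [1,-0.023,0.1,0.02,0,0,0],
    [1,-0.023,0.15,0.022,0,0,0],
    [1,-0.023,0.2,0.022,0,0,0],
    [1,-0.023,0.25,0.022,0,0,0],
    [1,-0.023,0.28,0.022,0,0,0],
    [1,-0.023,0.28,0.022,0,0,0],
    [1,0.02,0.28,0.022,0,0,0],
    [1,0.06,0.28,0.022,0,0,0],
    [1,0.1,0.28,0.022,0,0,0],
    [1,0.12,0.28,0.022,0,0,0],
    [1,0.12,0.28,0.022,0,0,0],
  ],
)

```text
clock: 13.62
position: [0.4639, 0.2097, 0.1602]
ee_rot: [-0.146, 1.575, 0.137]
force: [-1.2, 0.6, 0.3]
width: 0.006
```

```bash
python3 - <<'E'
from bay import *
s=status.observe();print(s['clock'],s['force'],s['width'],tcpnow(s))
grab('scene','c2s');grab('side','s2');grab('wrist','w13')
for t,b in(('s2',(240,170,400,330)),('c2s',(215,110,355,285))):
    x0,y0,x1,y1=b;cv2.imwrite(f'pics/{t}z.png',cv2.resize(load(t)['pixels'][y0:y1,x0:x1,::-1],None,fx=3.4,fy=3.4,interpolation=cv2.INTER_CUBIC))
for w in [(19,115,90),(19,60,90),(19,30,90),(19,10,90)]:print(w,cmd(*tcp(*w)))
E
```

```text
13.6167 [-1.19140609  0.58091732  0.28660151] 0.005875839022534854 [ 13.64386483 115.49613346 110.1905519 ]
(19, 115, 90) (array([ 0.0316, -0.0007,  0.0017]), array([-0.0036, -0.0012,  0.0018]))
(19, 60, 90) (array([ 0.0317, -0.0695,  0.002 ]), array([-0.0036, -0.0012,  0.0018]))
(19, 30, 90) (array([ 0.0318, -0.107 ,  0.0021]), array([-0.0036, -0.0012,  0.0018]))
(19, 10, 90) (array([ 0.0319, -0.132 ,  0.0022]), array([-0.0036, -0.0012,  0.0018]))
```

View pics/c2sz.png

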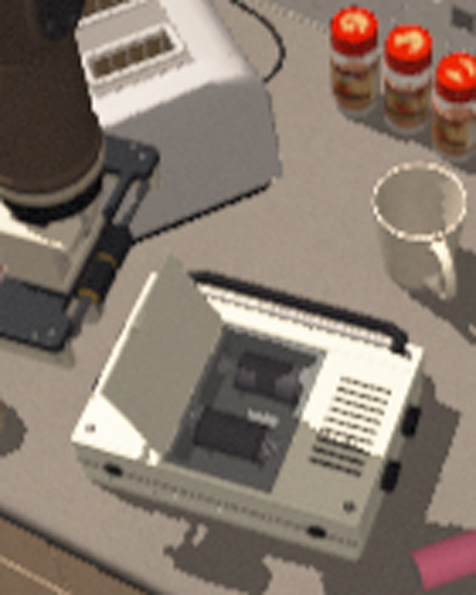

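View pics/s2z.png

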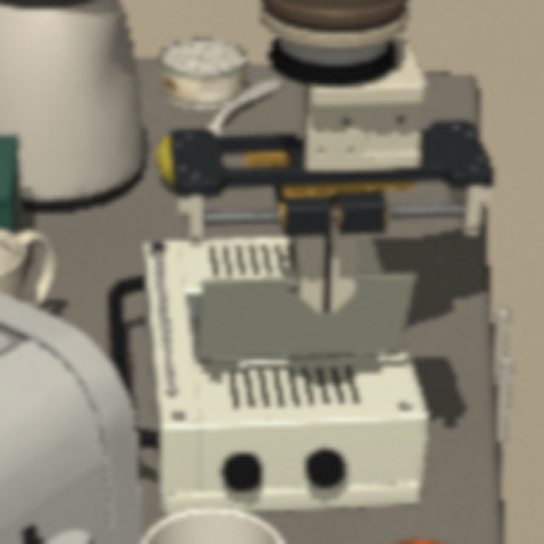

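Request:
step_arm(
  rows=[
    [1,0.02,0,0.002,-0.003,-0.001,0.002],
    [1,0.032,-0.01,0.002,-0.003,-0.001,0.002],
    [1,0.032,-0.03,0.002,-0.003,-0.001,0.002],
    [1,0.032,-0.045,0.002,-0.003,-0.001,0.002],
    [1,0.032,-0.06,0.002,-0.003,-0.001,0.002],
    [1,0.032,-0.075,0.002,-0.003,-0.001,0.002],
    [1,0.032,-0.09,0.002,-0.003,-0.001,0.002],
    [1,0.032,-0.105,0.002,-0.003,-0.001,0.002],
    [1,0.032,-0.12,0.002,-0.003,-0.001,0.002],
    [1,0.032,-0.135,0.002,-0.003,-0.001,0.002],
    [1,0.032,-0.135,0.002,-0.003,-0.001,0.002],
  ],
)

```text
clock: 14.68
position: [0.4893, 0.1013, 0.1401]
ee_rot: [-0.14, 1.565, 0.14]
force: [-1.1, -0.0, -0.3]
width: 0.001
```

```bash
python3 - <<'E'
from bay import *
s=status.observe();print(s['clock'],s['force'],s['width'],tcpnow(s))
grab('scene','c3s');grab('side','s3');grab('wrist','w14')
for t,b in(('s3',(240,170,400,330)),('c3s',(215,110,355,285))):
    x0,y0,x1,y1=b;cv2.imwrite(f'pics/{t}z.png',cv2.resize(load(t)['pixels'][y0:y1,x0:x1,::-1],None,fx=3.4,fy=3.4,interpolation=cv2.INTER_CUBIC))
E
```

```text
14.6833 [-1.0913783  -0.01743749 -0.30417119] 0.0012496779528388363 [18.92077322  4.2342488  90.1076504 ]
```

View pics/c3sz.png

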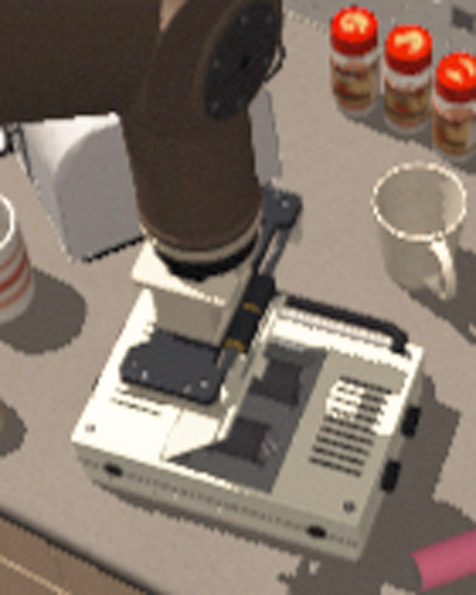

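View pics/s3z.png

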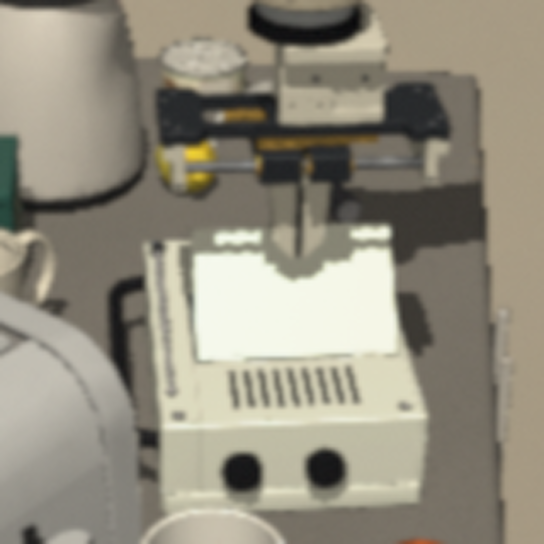

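The cover is past upright and tilting inward; the battery is still in place below it. I back off and wait for it to fall.

Request:
step_arm(
  rows=[
    [1,-0.03,0.01,0,0,0,0],
    [1,-0.07,0.02,0,0,0,0],
    [1,-0.12,0.02,0,0,0,0],
    [1,-0.17,0.0,0,0,0,0],
    [1,-0.21,-0.04,0,0,0,0],
    [1,-0.21,-0.09,0,0,0,0],
    [1,-0.21,-0.14,0,0,0,0],
    [1,-0.21,-0.14,0,0,0,0],
    [1,-0.21,-0.14,0,0,0,0],
    [1,-0.21,-0.14,0,0,0,0],
    [1,-0.21,-0.14,0,0,0,0],
    [1,-0.21,-0.14,0,0,0,0],
  ],
)

```text
clock: 15.83
position: [0.5089, -0.0041, 0.3074]
ee_rot: [-0.144, 1.566, 0.146]
force: [-0.6, 0.0, -0.2]
width: 0.003
```

```bash
python3 - <<'E'
from bay import *
s=status.observe();print(s['clock'],s['force'],s['width'],tcpnow(s))
d=grab('wrist','w15');P=pts(d);Q=(P-SEAT)@np.stack([ex,ey,ez],1)*1000
for y in(35,20,0,-20,-40,-50,-60):
    for x in(-35,19,75):
        k=(abs(Q[...,0]-x)<3)&(abs(Q[...,1]-y)<3)&(Q[...,2]<130)&(Q[...,2]>-60)
        print((x,y),np.median(Q[k][:,2]).round(1) if k.any() else None,end=' ')
    print()
E
```

```text
15.8333 [-0.59327733  0.03522149 -0.18236119] 0.0028703363375684513 [  18.98941655 -102.91333862  257.37951192]
(-35, 35) 23.8 (19, 35) 23.6 (75, 35) 23.9 
(-35, 20) 24.0 (19, 20) 23.7 (75, 20) 23.9 
(-35, 0) 23.9 (19, 0) 24.0 (75, 0) 23.9 
(-35, -20) 23.9 (19, -20) 24.3 (75, -20) 24.0 
(-35, -40) 23.9 (19, -40) 24.0 (75, -40) 24.0 
(-35, -50) 23.8 (19, -50) 24.3 (75, -50) 23.8 
(-35, -60) 23.9 (19, -60) 23.7 (75, -60) 23.9
```

View pics/w15.png

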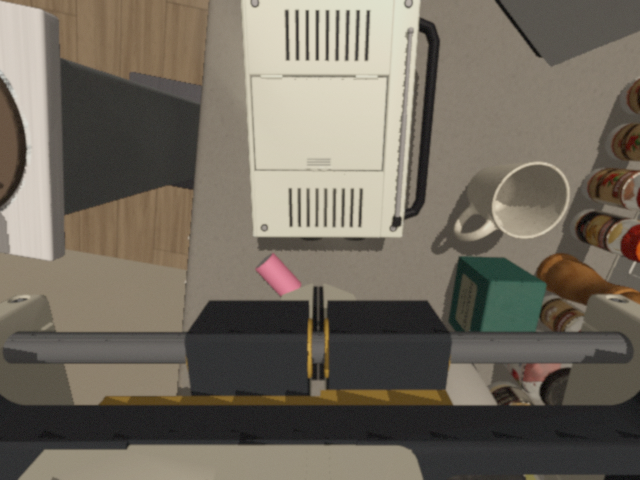

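The cover at (318,122) is shut and flush: its height is 24 mm from seat level everywhere, same as the body. The arm is clear. I let it rest briefly, then hand in.

Request:
step_arm(
  rows=[
    [1,0,0,0,0,0,0],
    [1,0,0,0,0,0,0],
    [1,0,0,0,0,0,0],
    [1,0,0,0,0,0,0],
  ],
)

```text
clock: 16.22
position: [0.509, -0.0057, 0.3078]
ee_rot: [-0.142, 1.566, 0.144]
force: [0.7, 0.2, 0.3]
width: 0.002
```

```bash
python3 - <<'E'
from bay import *
s=status.observe();print(s['clock'],s['force'],np.abs(s['dq']).max())
print(arm.sign_off())
E
```

```text
16.2167 [0.68989339 0.18670353 0.27434121] 0.002031199577611436
the job is handed in; nothing more can be done
None
```

The larger battery is fitted in the empty bay, flat end on the spring and button end under the lip, and the cover is shut over both batteries. I handed the job in at 16.2 s; the sign-off gave no verdict.

- **Insertion:** I put the flat end in first with the button end tilted up 20°. I pressed the spring in about 10–12 mm, rolled the battery level, slid it under the lip and let go. My readings between moves showed no more than about 10 N of contact force.
- **Battery check before closing:** The flat end was at y −30.9 mm (expected −30.5), the axis was 0.2 mm off across the lane, and it lay level to about 1°. Its top read about 1.7 mm low. The radio's own top read about 1.2 mm low too, so I put most of that down to camera calibration.
- **Cover check:** I pushed the cover past upright and it fell shut by itself. Its surface measured level and flush with the radio's back everywhere I checked.
- **Other things:** The arm was clear of everything at the end. I moved nothing else on purpose and saw no sign of anything else shifting, but I did not re-measure the other objects.

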